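# Start a jig's clamp screw square with a bench driver

## Task

Take the flat-bladed driver with the square handle out of the tool stand, stand it square and centred on the slotted clamp screw of the battery jig, and feel for the slot with a light press before turning. Then start the screw by turning it clockwise a sixth of a turn (60 degrees) with the driver, never pressing hard and never turning with the driver crooked or off-centre, and put the driver back upright, fully down in a hole of the stand. Leave the jig to the driver alone, keep the fingers off it, and leave the other things where they are.

Things in the scene. Friction and masses are not known exactly. Their poses are not given: they have to be found in the camera images.
- driver: Flat-bladed screwdriver, 138 mm, 0.18 kg, upright in the stand at the start. Origin: middle of the blade's bottom edge; z up its axis. Along z: 0-16 steel blade (3 along its x, 20 along its y), 16-65 shank 10 dia, 65-71 flange 34 dia, 71-135 black square handle 26 x 26, flats facing its x and y, then a 20 dia button.
- driver_tip (a point): Middle of the blade's bottom edge: the driver's lower end (its origin).
- driver_grip (a point): On the driver's axis at mid-handle, 103 mm above the tip: where to grip it across two flats. Axes as the driver's.
- stand: Wooden tool stand, 60 (its x) x 170 (its y) x 75 mm high, fixed. Origin: centre of its underside. Two round holes 26 mm dia, right through, chamfered, at its y = +50 and -50 mm: one holds the driver, the other the nut driver. A tool rests by its flange on the stand's top, its lower end then 10 mm above the table, at any yaw.
- jig: Battery clamping jig, fixed: grey base 130 (its x) x 110 (its y) x 14 mm high, a black pack on it, and over that a dark steel bar 36 mm wide (its x), 110 long (its y), top at 52 mm. Origin: centre of its underside. The upright steel clamp screw stands in the middle of the bar. Its head: 30 mm dia, 9 high, with a straight slot 6 wide and 5 deep right across it.
- axis (a point): Point on the screw's vertical axis, level with the bar's top, 52 mm above the table; axes as the jig's. Not reported, to be seen or felt: the head's top is 16 to 24 mm above this point, and the slot runs along the jig's y but off by up to 0.3 rad either way.
- screw (a joint): Angle turned from the start (0), rad; grows clockwise from above, about 1.05 wanted, solid stops at -0.8 and 1.5; it sinks 1 mm per rad. The head is sprung: yields downwards from 0.7 N, 0.7 N more per mm, solid after 8 mm; at the slot the blade drops in and the press falls away. Takes 0.07 N m to turn, so light rubbing does not. Over 25 N from the driver (press and twist together) harms it.
- nutdriver: Other tool in the stand, to be left: round waisted black handle 30 dia, round shank 14 dia, 138 mm long, upright. Origin: its lower end.
- tin: Small open steel tin, 60 dia, 36 high, to be left. Origin: centre of its underside.
- motor: Small steel motor lying down, 38 x 20 x 18, to be left. Origin: centre of its underside.
- cell: Flat pouch battery cell, 40 x 26 x 7, to be left. Origin: centre of its underside.
There are look-alikes about, which are no part of the job. What is shaped like the driver but white is not meant. What is shaped like the stand but yellow is not meant.

How it is judged:
By the outcome, as a careful person would: the job done as asked, in the order asked, and still so for the second after the job is handed in, with the robot touching nothing.
It also fails if it takes over 72 s, if anything falls off the work surface, if the arm or the gripper's body presses on something with over 40 N, if the wrist force passes 120 N, or if a joint passes its speed limit or range.

## Robot

A 6-joint arm with a two-finger parallel gripper is mounted at the origin on the work surface. World frame = base frame: x ahead of the robot, y to its left, z up, the work surface at z = 0. Lengths are in mm, angles in rad, forces in N, time in s.
With the tool pointing down it reaches from about 350 to 875 mm from the base axis. Payload 4.2 kg.
Tool frame: the origin (TCP) lies between the finger pads; the fingertips stand 25 mm ahead of it and the grasp point (between the pads) lies 6 mm ahead of it; z points along the fingers, y is the line along which they close (so a half turn about z gives the same grasp; the last joint's range is limited). The gripper opens to 85 mm and grips with 20 to 120 N. Pads are 22 mm wide; open, the fingers measure 114 mm over their backs; the gripper's body (76 mm by 85 mm) begins 54 mm behind the grasp point. The pads swing forward as they close: fully open they stand 13 mm farther back than shut.
Start: joints at [-0.926, 0.385, 0.008, 0, -1.194, -0.259], TCP at [235.201, -579.033, 256.312] pointing down, gripper open.
Joint ranges: [-3.14, 3.14], [-1.21, 2.06], [-1.07, 1.41], [-3.16, 2.05], [-2.99, -0.16], [-3.1, 3.1]. Speed limits (rad/s): [2.79, 2.79, 3.14, 3.14, 3.14, 3.14].

## Interface

Orientations are given as a unit quaternion [x, y, z, w].
In Python, from bench import arm gives the robot as it stands.
- The arm moves only by the shell command python3 -m pendant 'ROWS'. ROWS is JSON, a list of rows, each a list of 7 numbers: the shift along the tool's x, y, z in m, then the turn, a rotation vector about the tool's x, y, z in degrees, then the finger opening in m, from 0 to 0.0854. In form: [[x, y, z, wx, wy, wz, fingers], ...]. A call has 1 to 12 rows; each row shifts and turns the commanded pose from where the row before left it, along the tool's axes as they then stand; what a row does not reach is not made up. A row lasts 1/10 s, in which the tool goes at most 50 mm and 8.59 degrees, less where a joint would pass 70% of its speed; a pose out of reach is approached as far as the arm can. A call is refused whole if a number of a shift passes 0.05 or a number of a turn 8.59, either way. A call with a gripper value outside its range is refused whole. The fingers move at their own pace and stop on an object; the grip force is fixed at half the most. Time passes only in rows, so rows that do not move let the fingers close. It gives the time, the measured TCP pose, the force, the opening and the grip force at its end, in the units of the state.
- arm.read_state(): the state, without advancing time (a new reading comes with each control period).
- arm.get_image(name): name is "side" or "top"; returns a dict with "image" (400x640x3 uint8, red, green, blue), "fx", "fy", "cx", "cy" (pixels), "xyz" and "rotation" of the camera in the world. Camera axes: x right, y down, z forward; pixel columns grow to the right and rows downward; lengths in mm; the calibration is good to about 2 mm. A picture is of the moment at which its call begins. There is no depth.
- arm.job_done(): hands the job in; it is judged then, once.
The state is a dict: "clock": time; "joints": joint angles; "joint_vel": joint speeds; "joint_efforts": joint torques, N m; "position": TCP position; "ee_rot": TCP orientation; "contact_force": force on the tool from outside, world axes, zero at the start; "wrist_torque": the same for the moment, N m; "gripper_width": finger opening in mm; "grasp_force": force on a finger pad.
Only numpy, scipy, OpenCV 4.12 (cv2) and the standard library are available. Lean on these libraries where they do the work, as an engineer would, in place of code of your own. Each camera call takes 0.05 s, during which the arm holds its last target. There are 200 camera calls.

## Working session

There is one attempt and no reset: what is moved stays moved. The work goes in short steps, Python scripts to look and compute and a shell command to move; the robot and the scene stay as the last step left them, time stands still between calls to the robot, and variables do not carry over. Pictures are saved under pics/ and viewed, at most 10 in all, crops included, and the job is handed in when it is done.

```bash
mkdir -p pics
python3 - <<'E'
from bench import arm
import cv2,json,numpy as np
s=arm.read_state()
print({k:np.round(v,3).tolist() for k,v in s.items()})
for n in("top","side"):
    d=arm.get_image(n); cv2.imwrite(f"pics/{n}0.png",d["image"][:,:,::-1])
    print(n,{k:np.round(v,4).tolist() for k,v in d.items() if k!="image"})
E
```

```text
{'clock': 0.0, 'joints': [-0.926, 0.386, 0.007, -0.001, -1.194, -0.259], 'joint_vel': [-0.0, 0.0, -0.003, 0.002, 0.0, 0.0], 'joint_efforts': [-0.001, -39.229, 18.84, 4.186, -0.005, 0.0], 'position': [235.016, -578.559, 255.238], 'ee_rot': [-0.192, 0.981, 0.001, -0.0], 'contact_force': [0.681, -0.086, 0.179], 'wrist_torque': [-0.004, -0.036, 0.022], 'grasp_force': 0.0, 'gripper_width': 85.452}
top {'fx': 472.1992, 'fy': 472.1992, 'cx': 325.6372, 'cy': 191.3762, 'xyz': [475.1461, -0.4652, 1296.974], 'rotation': [0.7089, -0.7047, 0.0277, -0.0143]}
side {'fx': 362.0184, 'fy': 362.0184, 'cx': 320.0435, 'cy': 200.4874, 'xyz': [258.9362, 419.1993, 702.1591], 'rotation': [-0.268, 0.8995, -0.3294, 0.1026]}
```

View pics/top0.png

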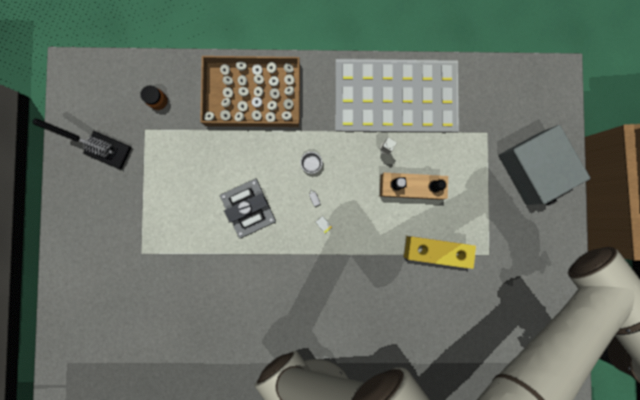

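View pics/side0.png

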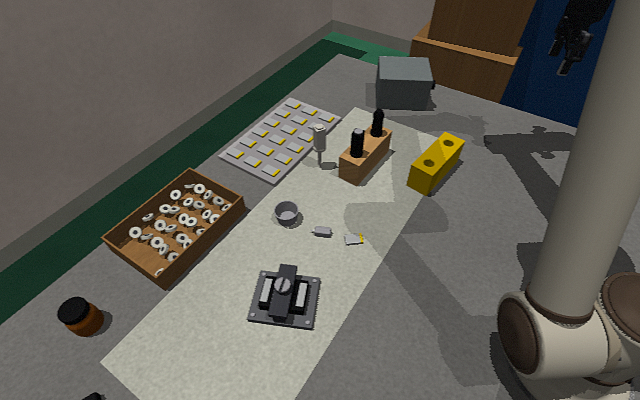

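Top view: wooden stand at (414,186) with tools at (400,184) and (437,186); jig at (247,208); yellow stand (440,252); white look-alike around (389,147). The side view shows black handles at (357,142) and (377,122), and the white driver at (320,135). Candidates for the driver are side (357,142), side (377,122) and the white one at (320,135), which is ruled out. A close crop should decide between the two black ones.

```bash
cat > h.py <<'E'
import cv2,numpy as np
from scipy.spatial.transform import Rotation as R
from bench import arm
CAM={"top":([472.1992,325.6372,191.3762],[475.1461,-.4652,1296.974],[0.7089,-0.7047,0.0277,-0.0143]),
"side":([362.0184,320.0435,200.4874],[258.9362,419.1993,702.1591],[-0.268,0.8995,-0.3294,0.1026])}
def proj(n,p):
    (f,cx,cy),t,q=CAM[n]; c=R.from_quat(q).inv().apply(np.atleast_2d(p)-np.array(t))
    return c[:,:2]/c[:,2:]*f+[cx,cy]
def back(n,px,z):
    (f,cx,cy),t,q=CAM[n]; px=np.atleast_2d(px).astype(float)
    d=R.from_quat(q).apply(np.c_[(px-[cx,cy])/f,np.ones(len(px))]); t=np.array(t)
    return t+d*((z-t[2])/d[:,2:])
def crop(n,box,k,fn):
    im=arm.get_image(n)["image"][:,:,::-1]; x0,y0,x1,y1=box
    c=cv2.resize(im[y0:y1,x0:x1],None,fx=k,fy=k,interpolation=cv2.INTER_CUBIC); 
    if fn: cv2.imwrite(fn,c)
    return c
E
python3 - <<'E'
from h import *
a=crop("top",(370,160,460,210),8,None); b=crop("side",(325,95,415,195),4,None)
a2=crop("top",(210,170,285,245),5,None); b2=crop("side",(240,255,330,335),4,None)
W=np.zeros((600,800,3),np.uint8)
a=cv2.resize(a,(432,240)); W[:240,:432]=a; W[:400,436:796]=b
a2=cv2.resize(a2,(340,340)); W[245:585,:340]=a2[:, :]
cv2.imwrite("pics/c1.png",W)
b2=cv2.resize(b2,(720,640))[:600]; cv2.imwrite("pics/c2.png",b2)
print(back("top",[[400,184],[437,186]],138), back("top",[[244,209]],72),back("side",[[283,284]],72))
E
```

```text
[[ 563.58608823 -205.7828984   138.        ]
 [ 559.25338272 -297.52012589  138.        ]] [[501.06623705 187.32178969  72.        ]] [[501.85690564 188.11786356  72.        ]]
```

View pics/c1.png

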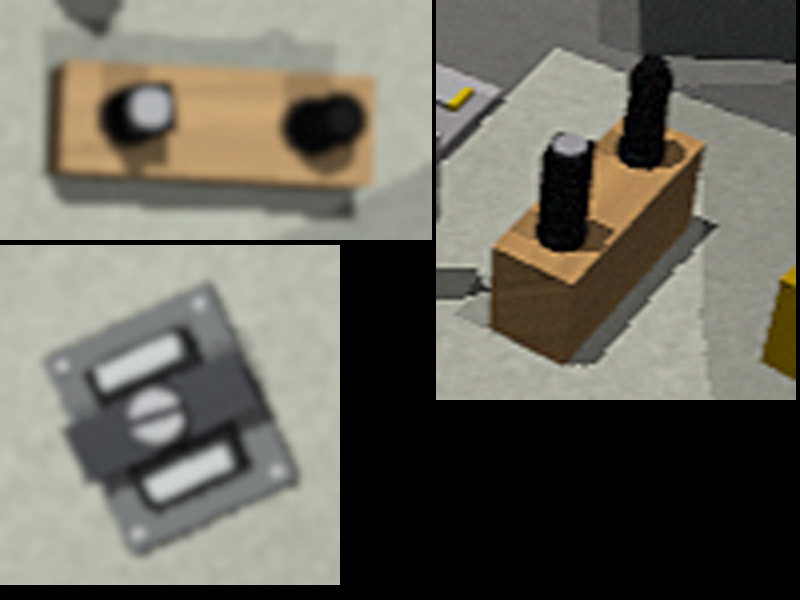

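Crop: the left tool (top px 400,184) has a flat-sided square handle with a grey button, so it is the driver. The right one (437,186) is the round waisted nut driver. The screw head's slot is clearly visible on the jig at about (244,207). Next come sub-pixel measurements.

```bash
cat >> h.py <<'E'
def tri(pt,ps):
    from scipy.optimize import least_squares
    r=least_squares(lambda p:np.r_[(proj("top",p)-pt).ravel(),(proj("side",p)-ps).ravel()],[500,0,80]); return r.x,r.fun
def blob(g,box,thr,seed):
    x0,y0,x1,y1=box; m=(g[y0:y1,x0:x1]>thr).astype(np.uint8)
    n,l,st,c=cv2.connectedComponentsWithStats(m); k=l[seed[1]-y0,seed[0]-x0]
    return c[k]+[x0,y0],st[k]
E
python3 - <<'E'
from h import *
I={n:arm.get_image(n)["image"] for n in CAM}
np.savez("i0.npz",**I)
np.set_printoptions(linewidth=200,suppress=True,precision=2)
T=cv2.cvtColor(I["top"],cv2.COLOR_RGB2GRAY);S=cv2.cvtColor(I["side"],cv2.COLOR_RGB2GRAY)
print(T[176:196,388:412]);print(S[122:160,345:370:1][:14]);print(T[198:218,234:256]);print(S[270:300,270:298])
E
```

```text
[[163 163 159 146 139 139 139 136 132 128 124 123 128 138 143 143 143 151 161 165 165 165 164 165]
 [165 164 161 149 139 135 128 118 107  98  92  95 103 106 101  93  93 115 148 161 162 162 162 160]
 [165 166 162 147 131 117  97  77  64  65  85 108 123 126 118 101  77  89 133 154 158 157 157 156]
 [167 167 160 135 103  76  51  31  36  74 125 154 167 168 165 153 122 101 128 154 159 159 158 157]
 [166 163 147 111  65  34  15  12  45 103 155 178 182 181 182 176 155 120 126 153 163 164 164 163]
 [163 154 125  78  35   9   3  15  56 116 166 183 181 181 182 180 164 130 127 154 168 168 168 169]
 [161 149 107  55  20   2   3  17  61 122 169 183 182 181 180 180 166 126 119 153 170 171 171 171]
 [162 148 101  47  18   3   1  16  57 117 167 184 183 182 182 180 162 119 111 149 168 170 171 171]
 [164 149 102  49  16   2   3  11  42  97 150 176 181 181 182 176 149 103 104 148 168 170 170 169]
 [165 151 104  51  19   5   4   4  26  65 112 147 160 163 162 149 113  73  96 146 167 170 169 167]
 [166 153 111  60  25   8   7   4  18  37  64  90 105 112 111  94  67  61  98 143 162 165 166 163]
 [166 159 1
[... 6895 characters left out ...]
   8  30]
 [ 13   8  72  91  62  63  61  60  62  42  11   8  11  15  10  25  29  24  23  48  58  34  15   1   9   6  11  61]
 [ 14  18  48  65  61  61  64  62  66  69  66  52  50  57  22  25  23  49  72  67  53  20  10   9  10  23   2  98]
 [ 17  16  47  64  63  60  58  61  64  60  63  58  66  65  65  62  62  66  64  70  52  14   4  11  24  18   0 132]
 [ 19  30  52  66  65  61  60  62  60  61  61  63  62  58  60  61  59  60  62  61  49  11   0   2   7  12  30 138]
 [  9  70  90  66  60  61  62  64  61  61  61  63  64  60  57  55  61  61  63  65  46   8   9  20  19  16  23 136]
 [  9  48  64  61  65  62  61  66  61  61  60  60  65  61  60  60  60  60  63  53  34  12   1  12  15   9  63 148]]
```

View pics/c2.png

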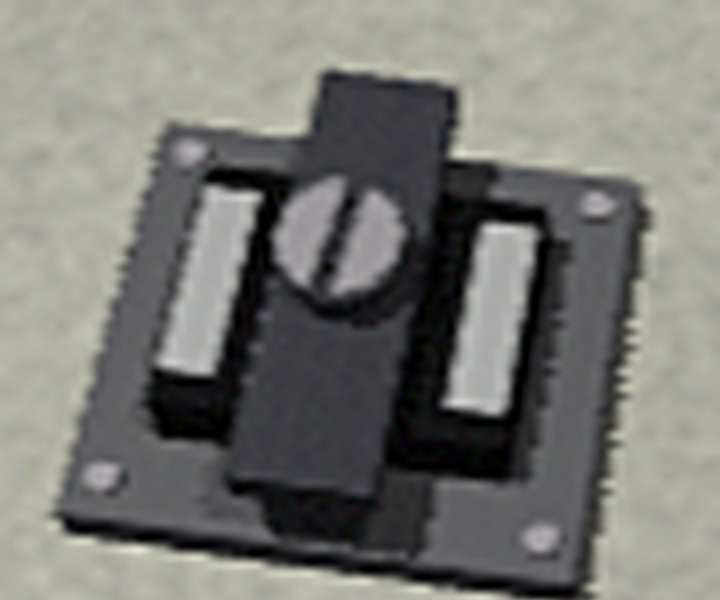

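Crop c2: the screw head, centred near side (282,284), has a bright disc split by a clear slot running lower-left to upper-right. It is near but not exactly parallel to the bar.

```bash
cat > m.py <<'E'
from h import *
from scipy.optimize import minimize
K=8
def up(g,box):
    x0,y0,x1,y1=box; return cv2.resize(g[y0:y1,x0:x1],None,fx=K,fy=K,interpolation=cv2.INTER_CUBIC)
def topx(p,box): return (np.asarray(p,float)+.5)/K-.5+np.array(box[:2])
def hull(g,box,thr,rad,c):
    m=up(g,box)>thr; ys,xs=np.nonzero(m); p=topx(np.c_[xs,ys],box); p=p[np.hypot(*(p-c).T)<rad]
    return cv2.convexHull(p.astype(np.float32)),p
def iou(h,poly,box):
    f=lambda q:np.round(((q.reshape(-1,2)-box[:2]+.5)*K-.5)).astype(np.int32)
    s=((box[3]-box[1])*K,(box[2]-box[0])*K); A=np.zeros(s,np.uint8);B=A.copy()
    cv2.fillConvexPoly(A,f(h),1);cv2.fillConvexPoly(B,f(poly),1); return (A&B).sum()/(A|B).sum()
E
python3 - <<'E'
from m import *
np.set_printoptions(suppress=True,precision=3)
d=np.load("i0.npz");T=cv2.cvtColor(d["top"],7);S=cv2.cvtColor(d["side"],7)
# head: project circle, fit centre x,y,z
ht,_=hull(T,(230,194,260,220),125,9,(244.5,206.5)); hs,_=hull(S,(262,265,302,305),105,11,(282,284.5))
et,es=[cv2.fitEllipse(h) for h in(ht,hs)]; print(et,es); p,f=tri(et[0],es[0]); print("head",p,f)
# slot: dark pixels inside the head -> plane at head z, PCA
for n,g,e,box,thr in(("top",T,et,(230,194,260,220),150),("side",S,es,(262,265,302,305),90)):
    u=up(g,box); ys,xs=np.mgrid[:u.shape[0],:u.shape[1]]; w=back(n,topx(np.c_[xs.ravel(),ys.ravel()],box),p[2])[:,:2]
    c=back(n,[e[0]],p[2])[0,:2]; r=np.hypot(*(w-c).T); k=(r<11)&(u.ravel()<thr); q=w[k]
    ev,V=np.linalg.eigh(np.cov(q.T)); print(n,"slot deg",np.degrees(np.arctan2(V[1,1],V[0,1]))%180,"c",c,"slot c",q.mean(0),"var",ev)
# button
for n,g,box,thr,c in(("top",T,(388,170,412,198),130,(401,182)),):
    hb,_=hull(g,box,thr,5.2,c); e=cv2.fitEllipse(hb); print("btn",e)
bt=e[0]; hb,_=hull(S,(345,120,372,142),100,6,(358,131)); eb=cv2.fitEllipse(hb); print(eb); print("btn",tri(bt,eb[0]),back("top",[bt],148))
E
```

```text
((243.6430206298828, 206.328125), (11.83570671081543, 14.971138000488281), 167.206298828125) ((281.1087951660156, 284.01959228515625), (13.985508918762207, 18.255849838256836), 90.94514465332031)
head [507.301 188.563  66.943] [ 0.214  0.31  -0.278 -0.011]
top slot deg 108.33104018152555 c [508.102 189.129] slot c [505.78  188.457] var [ 3.455 36.742]
side slot deg 108.59440781565407 c [506.837 188.289] slot c [505.609 188.211] var [ 1.906 39.267]
btn ((400.9931640625, 181.91209411621094), (7.804013729095459, 8.064467430114746), 95.78524780273438)
((357.7823486328125, 129.28211975097656), (8.178823471069336, 11.619784355163574), 81.9020767211914)
btn (array([ 567.602, -206.018,  150.885]), array([ 0.026,  0.053, -0.058, -0.005])) [[ 567.966 -206.471  148.   ]]
```

Run:
```python
from m import *
np.set_printoptions(suppress=True,precision=3)
d=np.load("i0.npz");T=cv2.cvtColor(d["top"],7);S=cv2.cvtColor(d["side"],7)
def dark(g,box,thr,seed):
    m=(up(g,box)<thr).astype(np.uint8); n,l=cv2.connectedComponents(m); k=l[int((seed[1]-box[1])*K),int((seed[0]-box[0])*K)]
    ys,xs=np.nonzero(l==k); return topx(np.c_[xs,ys],box)
bt,bs=(384,172,412,196),(340,120,376,165)
pt=dark(T,bt,60,(394,183)); ps=dark(S,bs,45,(356,145)); print(pt.min(0),pt.max(0),ps.min(0),ps.max(0))
H={"top":(cv2.convexHull(pt.astype(np.float32)),bt),"side":(cv2.convexHull(ps.astype(np.float32)),bs)}
sq=np.array([[x,y] for x in(-13,13) for y in(-13,13)])
def cost(v,zs=(81,145)):
    x,y,a,ox,oy=v; c,s=np.cos(a),np.sin(a); q=sq@np.array([[c,s],[-s,c]])+[x,y]
    P=np.r_[np.c_[q,[zs[0]]*4],np.c_[q,[zs[1]]*4]]; r=0
    for n in H:
        pj=proj(n,P)+([ox,oy] if n=="side" else [0,0]); r-=iou(H[n][0],cv2.convexHull(pj.astype(np.float32)),H[n][1])
    return r
for a in np.radians(range(-45,45,10)):
    r=minimize(cost,[567.8,-206.2,a,0,0],method="Nelder-Mead",options=dict(initial_simplex=[[567.8,-206.2,a,0,0],[569.8,-206.2,a,0,0],[567.8,-204.2,a,0,0],[567.8,-206.2,a+.12,0,0],[567.8,-206.2,a,.7,0],[567.8,-206.2,a,0,.7]]))
    print(round(np.degrees(a)),r.fun,r.x[:2],np.degrees(r.x[2]),r.x[3:])
s=arm.read_state(); m=R.from_quat(s["ee_rot"]).as_matrix(); print(m,s["position"])
```

```text
[390.812 178.062] [404.938 190.688] [349.688 129.938] [364.188 157.312]
-45 -1.5816919120716566 [ 564.545 -203.037] -50.740155300540046 [-0.267  1.489]
-35 -1.5783412534473915 [ 564.983 -202.087] -49.20406303451272 [0.091 1.495]
-25 -1.5816101853556463 [ 565.267 -202.408] -48.8778050994527 [0.099 1.545]
-15 -1.5768307441137976 [ 563.263 -204.574] 9.099794501987962 [-0.911  0.712]
-5 -1.5975947181957577 [ 563.243 -203.422] 8.986941655423651 [-0.707  1.332]
5 -1.6036842256266444 [ 564.28  -204.302] 10.342857557692609 [-0.552  1.529]
15 -1.6029875054863676 [ 564.468 -203.885] 11.037546984208962 [-0.288  1.237]
25 -1.5803994621064965 [ 561.907 -200.525] 39.98970961293246 [-0.803  0.672]
35 -1.5809765831926494 [ 565.17  -202.714] 40.366241764764936 [0.06  1.586]
[[-0.927 -0.376 -0.   ]
 [-0.376  0.927  0.   ]
 [ 0.     0.    -1.   ]] [ 235.179 -578.969  256.163]
```

Run:
```python
from h import *
d=np.load("i0.npz"); out=[]
sq=np.array([[13,13],[13,-13],[-13,-13],[-13,13]])
for a in(None,10,40):
  row=[]
  for n,box in(("top",(382,168,418,202)),("side",(336,118,380,168))):
    x0,y0,x1,y1=box;k=300/(y1-y0); im=cv2.resize(d[n][y0:y1,x0:x1,::-1],None,fx=k,fy=k,interpolation=cv2.INTER_CUBIC)
    im=np.clip(255*(im/255.)**.5,0,255).astype(np.uint8)
    if a is not None:
      c,s=np.cos(np.radians(a)),np.sin(np.radians(a)); q=sq@np.array([[c,s],[-s,c]])+[567.8,-206.2]
      for z in(81,145):
        pj=proj(n,np.c_[q,[z]*4]); pj=((pj-[x0,y0]+.5)*k).astype(np.int32); cv2.polylines(im,[pj],True,(0,0,255) if z>100 else (0,255,0),1)
    row.append(cv2.resize(im,(260,300)))
  out.append(np.vstack(row))
cv2.imwrite("pics/c3.png",np.hstack(out))
```

```text
(no output)
```

View pics/c3.png

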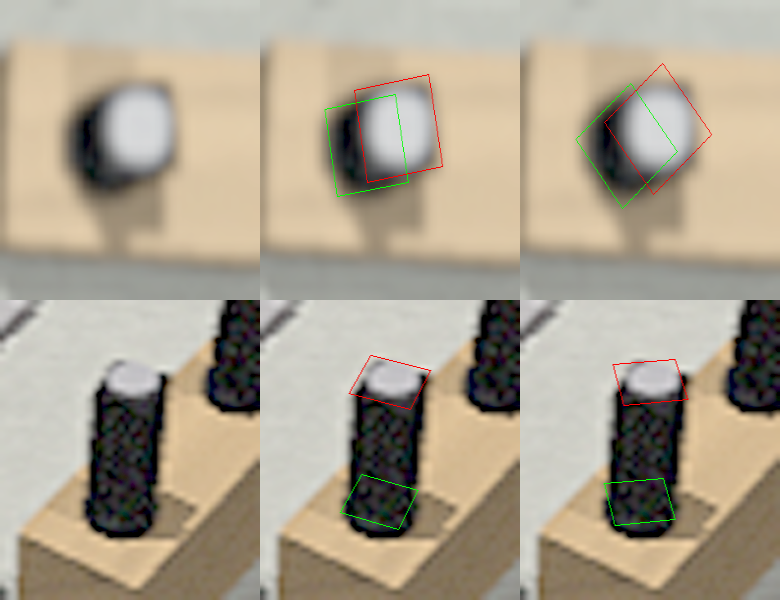

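Crop c3: neither overlay is decisive, because the 34 mm flange spoils the fit at the bottom. I'll refit using only the handle's upper part plus a flange model, with a chroma-based mask.

Run:
```python
from m import *
np.set_printoptions(suppress=True,precision=2)
d=np.load("i0.npz"); B={"top":(384,170,414,200),"side":(342,120,374,166)}; M={}
for n,b in B.items():
    u=up(d[n],b).astype(float); g=u.mean(2); ch=u[...,0]-u[...,2]
    if n=="top": m=ch<30; m&=~(np.indices(g.shape)[0]<5*K)   # wood all round
    else: m=(g<60)|((ch<25)&(np.hypot(*(topx(np.c_[np.indices(g.shape)[1].ravel(),np.indices(g.shape)[0].ravel()],b)-[357.8,129.3]).T).reshape(g.shape)<5))
    n_,l=cv2.connectedComponents(m.astype(np.uint8)); s={"top":(394,183),"side":(356,145)}[n]
    m=(l==l[int((s[1]-b[1])*K),int((s[0]-b[0])*K)]); M[n]=m
cv2.imwrite("pics/masks.png",np.hstack([cv2.resize(M[n].astype(np.uint8)*255,(300,400)) for n in M]))
sq=np.array([[13,13],[13,-13],[-13,-13],[-13,13]]); th=np.linspace(0,2*np.pi,40)
def model(n,v):
    x,y,a=v[:3]; off=v[3:5] if n=="side" else 0; b=B[n]; c,s=np.cos(a),np.sin(a); q=sq@np.array([[c,s],[-s,c]])
    A=np.zeros(M[n].shape,np.uint8)
    for pts,z0,z1 in((q,81,145),(17*np.c_[np.cos(th),np.sin(th)],75,81),(10*np.c_[np.cos(th),np.sin(th)],145,148)):
        P=np.r_[np.c_[pts,[z0]*len(pts)],np.c_[pts,[z1]*len(pts)]]+[x,y,0]
        pj=((proj(n,P)+off-b[:2]+.5)*K-.5)
        cv2.fillConvexPoly(A,cv2.convexHull(np.round(pj).astype(np.int32)),1)
    return A.astype(bool)
def cost(v): return -sum((model(n,v)&M[n]).sum()/(model(n,v)|M[n]).sum() for n in M)
for a in np.radians(range(-45,45,10)):
    z=[567.8,-206.2,a,0,0]; sim=[z]+[[z[j]+(k==j)*[2,2,.12,.7,.7][k] for j in range(5)] for k in range(5)]
    r=minimize(cost,z,method="Nelder-Mead",options=dict(initial_simplex=sim)); print(round(np.degrees(a)),round(r.fun,4),r.x[:2],np.degrees(r.x[2]),r.x[3:])
```

```text
-45 -1.7242 [ 567.94 -209.16] -53.872408400511894 [-0.15  0.7 ]
-35 -1.6683 [ 568.61 -208.96] -44.886662259016866 [0.58 0.83]
-25 -1.6016 [ 568.29 -207.57] -25.623686829585743 [0.65 0.31]
-15 -1.7213 [ 567.75 -208.82] 15.562273026266478 [-0.09 -0.44]
-5 -1.7354 [ 567.39 -208.5 ] 17.32602495564997 [-0.2   0.34]
5 -1.7315 [ 567.11 -206.86] 16.30567439225336 [ 0.08 -0.31]
15 -1.7353 [ 567.77 -207.06] 17.03604397287307 [0.28 0.11]
25 -1.7237 [ 567.07 -207.96] 35.35904545381806 [-0.19  0.17]
35 -1.7249 [ 567.39 -208.25] 35.422632236780586 [-0.22  0.34]
```

View pics/masks.png

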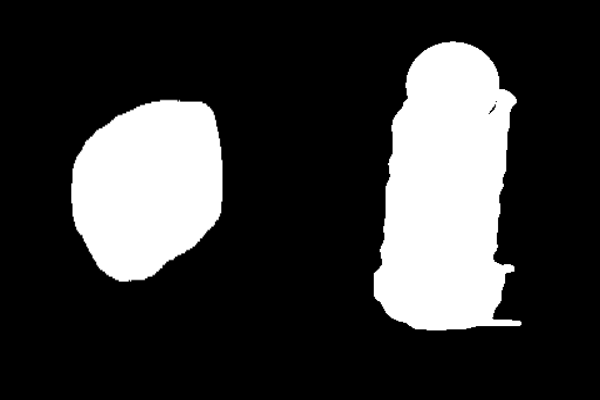

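The masks give a handle yaw of about 17 to 25° (mod 90). That's good enough, since the jaws will square themselves on the flats. Driver axis is at about (567.7, -206.5). Moving there.

```bash
cat >> h.py <<'E'
def st():
    s=arm.read_state(); m=R.from_quat(s["ee_rot"]).as_matrix()
    print("t",round(s["clock"],2),"p",np.round(s["position"],1),"yaw_y",round(np.degrees(np.arctan2(m[1,1],m[0,1])),2),"zax",np.round(m[:,2],4),"F",np.round(s["contact_force"],2),"M",np.round(s["wrist_torque"],3),"w",round(s["gripper_width"],1),"g",round(s["grasp_force"],1),"j",np.round(s["joints"],2)); return s,m
def shift(p,yaw_y=None):
    """tool-frame mm and turn about tool z (deg, +cw); shift is for current axes, before turning"""
    s,m=st(); y=np.degrees(np.arctan2(m[1,1],m[0,1])); turn=0 if yaw_y is None else (y-yaw_y+180)%360-180
    print("shift mm",np.round(m.T@(np.array(p)-s["position"]),1),"turn cw",round(turn,2))
E
python3 -m pendant '[[0,0,0,0,0,4.1,0.05]]'; python3 -c "
from h import *
shift([567.7,-206.5,200],108)"
```

```text
clock: 0.5
position: [235.2, -579.0, 256.3]
ee_rot: [-0.156, 0.988, 0.0, -0.0]
contact_force: [-0.0, -0.7, -0.6]
gripper_width: 73.5
grasp_force: 0.0
t 0.5 p [ 235.2 -579.   256.3] yaw_y 107.9 zax [-1.e-04  1.e-04 -1.e+00] F [-0.02 -0.74 -0.65] M [-0.007 -0.001 -0.015] w 73.5 g 0.0 j [-0.93  0.38  0.01 -0.   -1.19 -0.33]
shift mm [-430.9  252.3   56.3] turn cw -0.1
```

```bash
python3 -m pendant '[[-0.020,0.012,0,0,0,0,0.05],[-0.043,0.025,0,0,0,0,0.05],[-0.043,0.025,0,0,0,0,0.05],[-0.043,0.025,0,0,0,0,0.05],[-0.043,0.025,0.005,0,0,0,0.05],[-0.043,0.025,0.01,0,0,0,0.05],[-0.043,0.025,0.01,0,0,0,0.05],[-0.043,0.025,0.01,0,0,0,0.05],[-0.043,0.025,0.01,0,0,0,0.05],[-0.043,0.025,0.01,0,0,0,0.05],[-0.023,0.015,0,0,0,0,0.05],[0,0,0,0,0,0,0.05]]'; python3 -c "
from h import *
shift([567.7,-206.5,119],108)
a=crop('top',(360,130,460,210),4,None);b=crop('side',(300,60,420,190),4,None)
b=cv2.resize(b,(400,433));W=np.zeros((433,800,3),np.uint8);W[:320,:400]=a;W[:,400:]=b;cv2.imwrite('pics/p1.png',W)"
```

```text
clock: 1.7
position: [566.0, -206.4, 201.4]
ee_rot: [-0.159, 0.987, 0.0, -0.0]
contact_force: [-0.5, -0.1, 0.2]
gripper_width: 50.1
grasp_force: 0.0
t 1.7 p [ 566.  -206.4  201.4] yaw_y 108.27 zax [-1.e-04  0.e+00 -1.e+00] F [-0.52 -0.1   0.18] M [-0.026  0.026 -0.039] w 50.1 g 0.0 j [-0.08  0.39 -0.13 -0.   -1.05 -1.17]
shift mm [-1.6 -0.7 82.4] turn cw 0.27
```

View pics/p1.png

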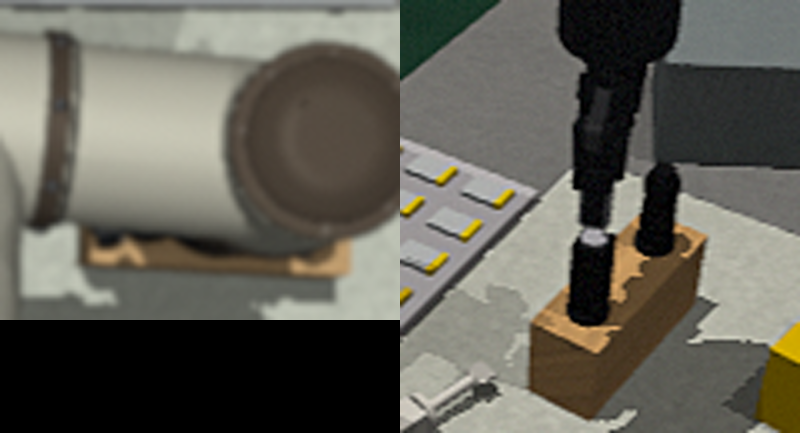

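The gripper is well lined up with the driver. But the white look-alike is missing from side (320,135), and something white lies near (310,185). Checking the full side view.

```bash
python3 -c "
from h import *
crop('side',(160,60,460,280),2.6,'pics/p2.png')"
```

```text
(no output)
```

View pics/p2.png

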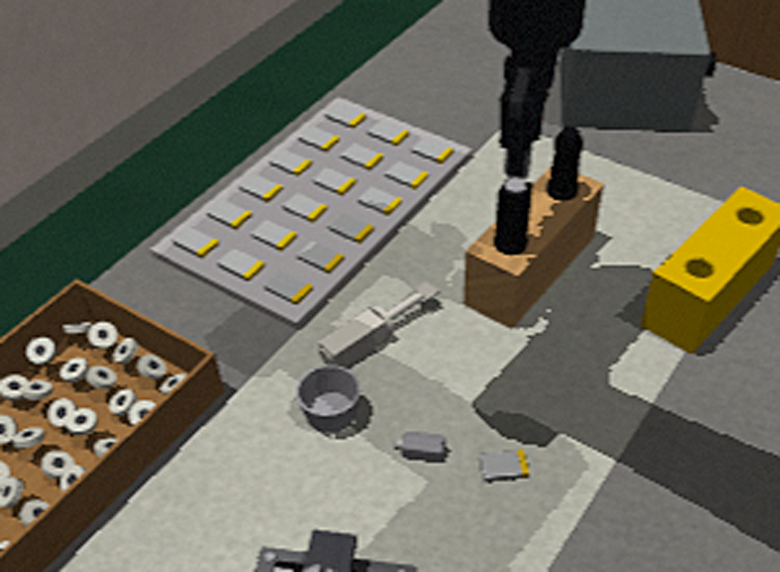

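The white look-alike, which was balanced on its blade, has toppled. It now lies between stand and tin at side px (300,190). Nothing touched it (no contact force, the gripper was well above it), and it's clear of the tin and stand. Carrying on: descend and grip.

```bash
python3 -m pendant '[[-0.001,0,0.02,0,0,0,0.05],[0,0,0.02,0,0,0,0.05],[0,0,0.02,0,0,0,0.05],[0,0,0.015,0,0,0,0.05],[0,0,0.007,0,0,0,0.05],[0,0,0,0,0,0,0.05]]'; python3 -c "
from h import *
shift([567.7,-206.5,119],108)"; python3 -m pendant '[[0,0,0,0,0,0,0.035],[0,0,0,0,0,0,0.026],[0,0,0,0,0,0,0.02],[0,0,0,0,0,0,0.015],[0,0,0,0,0,0,0.01],[0,0,0,0,0,0,0.01],[0,0,0,0,0,0,0.01],[0,0,0,0,0,0,0.01]]'; python3 -c "
from h import *
st()"
```

```text
clock: 2.45
position: [563.7, -209.8, 119.4]
ee_rot: [-0.156, 0.988, 0.0, -0.001]
contact_force: [0.0, -0.0, -0.4]
gripper_width: 49.9
grasp_force: 0.0
t 2.45 p [ 563.7 -209.8  119.4] yaw_y 107.91 zax [-1.8e-03  2.0e-04 -1.0e+00] F [ 0.04 -0.04 -0.41] M [-0.037 -0.011  0.021] w 49.9 g 0.0 j [-0.09  0.47 -0.23 -0.   -0.87 -1.17]
shift mm [-4.8  1.9  0.4] turn cw -0.09
clock: 3.25
position: [565.3, -209.2, 121.4]
ee_rot: [-0.157, 0.988, -0.001, 0.001]
contact_force: [-1.3, -0.8, 5.8]
gripper_width: 25.2
grasp_force: 59.3
t 3.25 p [ 565.3 -209.2  121.4] yaw_y 108.03 zax [ 1.7e-03 -9.0e-04 -1.0e+00] F [-1.34 -0.79  5.84] M [-0.286  0.472 -0.014] w 25.2 g 59.3 j [-0.09  0.47 -0.22  0.   -0.87 -1.17]
```

```bash
for i in 1 2 3; do python3 -m pendant '[[0,0,0,0,0,0,0.01]]' >/dev/null; python3 -c "
from h import *
st()"; done
```

```text
t 3.35 p [ 565.3 -209.2  121.4] yaw_y 108.03 zax [ 0.0017 -0.001  -1.    ] F [-2.24 -0.57  5.43] M [-0.283  0.434 -0.008] w 25.3 g 59.3 j [-0.09  0.47 -0.22  0.   -0.87 -1.17]
t 3.45 p [ 565.3 -209.2  121.4] yaw_y 108.03 zax [ 0.0016 -0.001  -1.    ] F [-0.77 -1.27  5.71] M [-0.288  0.468 -0.026] w 25.6 g 59.2 j [-0.09  0.47 -0.22  0.   -0.87 -1.17]
t 3.55 p [ 565.3 -209.2  121.4] yaw_y 108.03 zax [ 0.0017 -0.001  -1.    ] F [-1.4  -1.14  4.76] M [-0.267  0.485 -0.028] w 25.4 g 59.3 j [-0.09  0.47 -0.22  0.   -0.87 -1.17]
```

```bash
python3 -m pendant '[[0,0,-0.005,0,0,0,0.01],[0,0,-0.01,0,0,0,0.01],[0,0,-0.015,0,0,0,0.01],[0,0,-0.02,0,0,0,0.01],[0,0,-0.02,0,0,0,0.01],[0,0,-0.02,0,0,0,0.01],[0,0,-0.02,0,0,0,0.01],[0,0,-0.02,0,0,0,0.01],[0,0,-0.01,0,0,0,0.01],[0,0,0,0,0,0,0.01],[0,0,0,0,0,0,0.01]]'>/dev/null; python3 -c "
from h import *
st()
a=crop('side',(310,40,430,170),5,None);b=crop('top',(360,130,440,230),2,None)
W=np.zeros((600,780,3),np.uint8);W[:,:600]=cv2.resize(a,(600,600));W[:200,610:770]=b;cv2.imwrite('pics/p3.png',W)"
```

```text
t 4.65 p [ 564.3 -208.5  259.1] yaw_y 107.99 zax [-1.5e-03  9.0e-04 -1.0e+00] F [-0.98  0.1  -2.93] M [-0.069  0.024 -0.021] w 25.5 g 58.8 j [-0.09  0.34 -0.05 -0.   -1.18 -1.17]
```

View pics/p3.png

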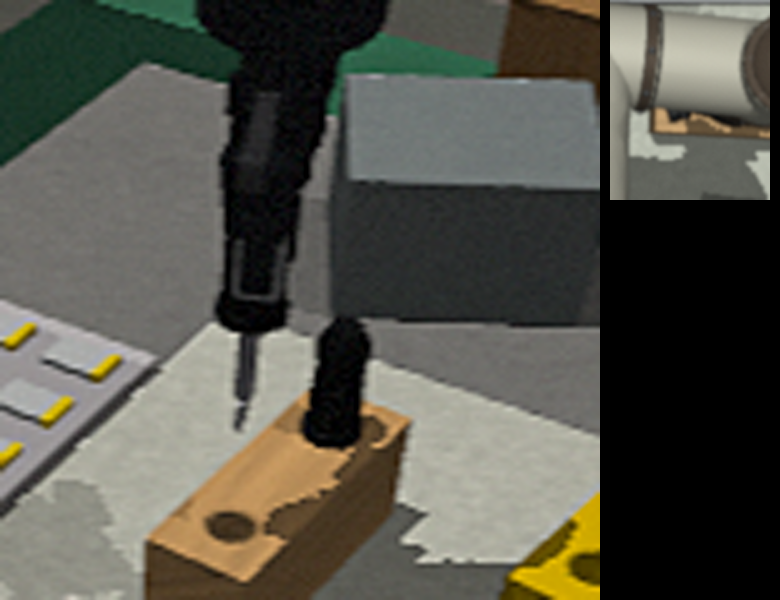

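The driver is lifted and held upright. The blade (tip at side px ~(358,126)) looks thin, so it is edge-on to the side camera. That means its width lies along tool y, azimuth 108°, which matches the slot's 108.4°. Next is the precise jig pose and head height, using the known jig sizes.

Run:
```python
from m import *
from scipy.optimize import least_squares
np.set_printoptions(suppress=True,precision=2)
d=np.load("i0.npz")
S=np.array([[325,72],[458,90],[380,497],[230,487],[168,122],[645,185],[582,582],[62,512]])/8.+[240,255]-.5
# top: crop c1, 340px for 75px, offset (210,170), panel y from 245
Tm=np.array([[232,355],[272,418],[90,482],[64,430],[208,283],[298,485],[138,555],[45,357]],float); Tm=(Tm-[0,245])*75/340+[210,170]-.5
def obj(v):
    x,y,a=v; L=np.array([[sx*18,sy*55,52] for sx,sy in((1,1),(-1,1),(-1,-1),(1,-1))]+[[sx*65,sy*55,14] for sx,sy in((1,1),(-1,1),(-1,-1),(1,-1))],float)
    c,s=np.cos(a),np.sin(a); return np.c_[L[:,:2]@np.array([[c,s],[-s,c]])+[x,y],L[:,2]]
print(back("side",S,52)[:4,:2],back("top",Tm,52)[:4,:2]); 
from scipy.optimize import linear_sum_assignment
from scipy.spatial.distance import cdist
def res(v,n,px):
    pj=proj(n,obj(v)); r=[]
    for k in(slice(0,4),slice(4,8)):
        D=cdist(px[k],pj[k]); i,j=linear_sum_assignment(D); r.append((pj[k][j]-px[k]).ravel())
    return np.concatenate(r)
for n,px in(("side",S),("top",Tm)):
    b=min((least_squares(res,[505,188,np.radians(a)],args=(n,px),diff_step=1e-6) for a in(90,105,115,125,20)),key=lambda r:r.cost)
    print(n,b.x[:2],"bar az",(np.degrees(b.x[2])+90)%180,"cost",b.cost,b.fun.reshape(-1,2))
    # head height from head-centre pixel
    h={"side":(281.11,284.02),"top":(243.64,206.33)}[n]
    for z in(66,68,70,72,74,76): print(z,proj(n,[[*b.x[:2],z]])-h)
# tip now
sd=arm.get_image("side")["image"]; np.save("lift.npy",sd); g=cv2.cvtColor(sd,7)
s=arm.read_state(); x,y,z=s["position"]; print("proj axis at z tip, mid-shank",proj("side",[[x,y,z-111.4],[x,y,z-80],[x,y,z-60]]))
print(g[104:130,350:368])
```

```text
[[542.51 147.07]
 [510.78 132.68]
 [463.19 229.75]
 [493.82 246.9 ]] [[541.85 147.23]
 [505.4  123.58]
 [467.79 228.14]
 [497.75 243.66]]
side [502.88 188.43] bar az 115.59081129330139 cost 1.910164652131987 [[-0.   -0.25]
 [ 0.62 -0.5 ]
 [-0.03  0.31]
 [-0.28 -0.91]
 [-0.2   0.12]
 [ 0.13 -0.64]
 [ 0.29  0.78]
 [-0.5   0.83]]
66 [[1.64 1.31]]
68 [[1.55 0.82]]
70 [[1.46 0.33]]
72 [[ 1.36 -0.16]]
74 [[ 1.27 -0.66]]
76 [[ 1.18 -1.16]]
top [504.06 186.19] bar az 114.33007504998794 cost 8.167761684259393 [[ 1.43 -0.47]
 [-1.91 -1.88]
 [-0.31  1.06]
 [-0.02 -0.02]
 [ 1.4   0.41]
 [ 0.78 -0.39]
 [-1.36  0.81]
 [ 0.04  0.5 ]]
66 [[1.17 1.57]]
68 [[1.05 1.55]]
70 [[0.93 1.53]]
72 [[0.82 1.52]]
74 [[0.7 1.5]]
76 [[0.58 1.48]]
proj axis at z tip, mid-shank [[359.38 130.41]
 [360.38 119.73]
 [361.05 112.61]]
[[110 111 113  87   0   0   5  37  58  71  52  47  43  30  48  54  32  71]
 [109 115 105  67   2   0   4   0   0   6  13  26  39  45  41  19   0  23]
 [112 115  98  44   0   0   7   1   3   0   0  11   0   0   1   0   0  30]
 [112 116  91  11   6   6   8  13  10   2   4  15  10   1   5   7 
[... 959 characters left out ...]
178 174 174 174 174 171]
 [176 178 176 173 171 174 156  83  43  50  61 139 182 176 175 174 175 174]
 [170 170 174 174 171 178 156  82  45  46  65 145 186 175 176 175 173 176]
 [174 177 179 175 177 184 165  84  40  54  58 140 183 174 171 173 172 174]
 [173 177 178 178 178 185 146  55  48  50  86 155 180 172 171 172 172 173]
 [174 173 176 177 180 188 150  55  41  51  83 150 177 174 176 179 178 176]
 [173 172 169 171 175 183 157  89  40  43 104 165 176 175 177 175 175 173]
 [169 168 169 175 178 184 192 191 138  79 156 181 173 174 176 180 179 174]
 [169 176 173 173 174 177 167 122  50 102 169 179 177 178 179 179 173 144]
 [169 171 171 169 171 173 166 114  25 103 169 181 177 177 180 175 148 117]]
```

The shank sits about 1.4 px left of the projected TCP axis, so the driver is held ~3–4 mm off along −tool x. I'll measure that exactly by spinning it at the jig. Moving to hover there.

```bash
python3 -c "
from h import *
shift([502.7,187.4,215],108.3)"
```

```text
t 4.8 p [ 564.2 -208.7  258.6] yaw_y 108.0 zax [-2.7e-03  6.0e-04 -1.0e+00] F [ 0.16 -0.08 -1.48] M [0.012 0.04  0.024] w 25.5 g 58.8 j [-0.09  0.34 -0.05 -0.   -1.18 -1.17]
shift mm [-64.  395.6  44. ] turn cw -0.3
```

```bash
python3 -m pendant '[[-0.004,0.025,0,0,0,0,0.01],[-0.007,0.045,0,0,0,0,0.01],[-0.007,0.045,0,0,0,0,0.01],[-0.007,0.045,0,0,0,0,0.01],[-0.007,0.045,0,0,0,0,0.01],[-0.007,0.045,0,0,0,0,0.01],[-0.007,0.045,0,0,0,0,0.01],[-0.007,0.045,0.01,0,0,0,0.01],[-0.006,0.035,0.014,0,0,0,0.01],[-0.005,0.021,0.02,0,0,-0.3,0.01],[0,0,0,0,0,0,0.01],[0,0,0,0,0,0,0.01]]'>/dev/null; python3 -m pendant '[[0,0,0,0,0,0,0.01],[0,0,0,0,0,0,0.01]]'>/dev/null; python3 -c "
from h import *
shift([502.7,187.4,215],108.4)
d=arm.get_image('side')['image'];t=arm.get_image('top')['image'];np.savez('i1.npz',side=d,top=t)
a=cv2.resize(d[210:310,230:330,::-1],(600,600),interpolation=2);b=cv2.resize(t[170:245,200:290,::-1],(198,165));W=np.zeros((600,800,3),np.uint8);W[:,:600]=a;W[:165,602:]=b;cv2.imwrite('pics/p4.png',W)"
```

```text
t 6.2 p [503.7 186.8 216.8] yaw_y 108.22 zax [ 1.1e-03  6.0e-04 -1.0e+00] F [ 0.07  0.23 -1.85] M [ 0.035 -0.031 -0.03 ] w 25.5 g 59.2 j [ 0.66  0.27 -0.27  0.   -1.03 -1.91]
shift mm [0.8 0.9 1.8] turn cw -0.18
```

View pics/p4.png

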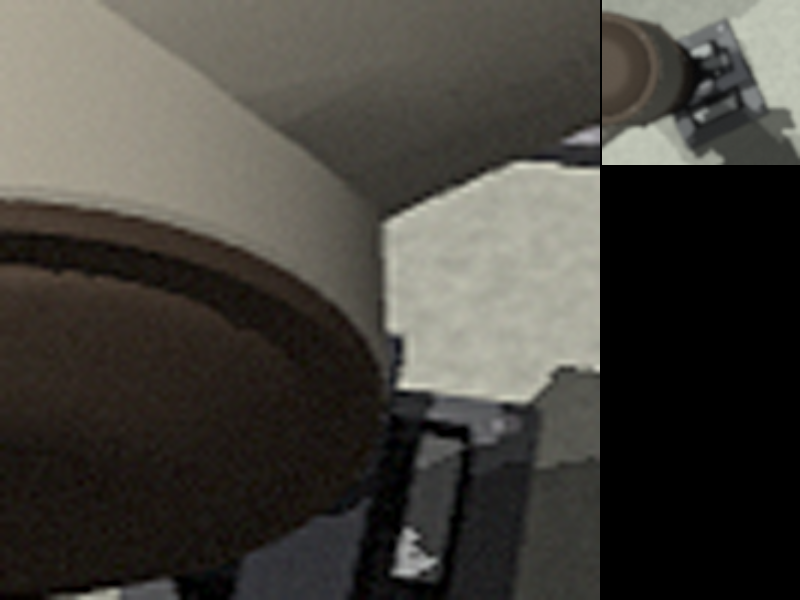

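The wrist hides the screw from both cameras at hover: side view (230–300, 240–310) is all arm, and in the top view the gripper covers the head. Also j6 would run close to its limit after a 60° turn, so I'll flip the driver 180° counter-clockwise (j6 then has plenty of range). I'll do that back at the visible spot near the stand, where the flip also measures the grip offset free of camera calibration.

```bash
python3 -m pendant '[[0.005,-0.025,-0.02,0,0,0,0.01],[0.007,-0.045,-0.014,0,0,0,0.01],[0.007,-0.045,-0.01,0,0,0,0.01],[0.007,-0.045,0,0,0,0,0.01],[0.007,-0.045,0,0,0,0,0.01],[0.007,-0.045,0,0,0,0,0.01],[0.007,-0.045,0,0,0,0,0.01],[0.007,-0.045,0,0,0,0,0.01],[0.006,-0.035,0,0,0,0,0.01],[0.004,-0.020,0,0,0,0.3,0.01],[0,0,0,0,0,0,0.01],[0,0,0,0,0,0,0.01]]'>/dev/null; python3 -m pendant '[[0,0,0,0,0,0,0.01],[0,0,0,0,0,0,0.01]]'>/dev/null
cat > tip.py <<'E'
from m import *
def meas(fn):
    "side view: shank/blade centre columns and the tip row, with cloth behind"
    im=arm.get_image("side")["image"]; np.save(fn,im); g=cv2.cvtColor(im,7).astype(float)
    s,_=st(); x,y,z=s["position"]
    for zz in (84,78,72): 
        u,v=proj("side",[[x,y,z-zz]])[0]; r=int(round(v)); a=np.arange(int(u)-7,int(u)+8); w=np.clip(160-g[r,a],0,None); w[w<25]=0
        f=(v-r); print("row",r,"pred",round(u,2),"meas",round((w*a).sum()/w.sum(),2),"width",round(w.sum()/115,2))
    u,v=proj("side",[[x,y,z-111.4]])[0]; print("tip pred",round(u,2),round(v,2)); r0=int(v)-12
    for r in range(r0,int(v)+6): print(r,g[r,int(u)-6:int(u)+7].astype(int))
E
python3 -c "
from tip import *
meas('l1.npy')"
```

```text
t 7.75 p [ 566.6 -206.6  260.3] yaw_y 108.09 zax [ 4.e-04  1.e-04 -1.e+00] F [ 0.48  0.36 -2.11] M [ 0.032  0.005 -0.02 ] w 24.8 g 59.6 j [-0.08  0.34 -0.04 -0.   -1.18 -1.17]
row 121 pred 359.0 meas 357.43 width 3.57
row 119 pred 359.19 meas 357.49 width 3.78
row 116 pred 359.38 meas 357.79 width 4.06
tip pred 358.15 129.92
117 [176 179 184 159  84  43  47  60 140 182 170 169 171]
118 [171 175 184 161  87  43  48  59 138 183 176 174 173]
119 [169 172 176 146  55  46  48  56 137 186 181 179 179]
120 [178 180 182 146  59  47  44  84 145 173 170 171 173]
121 [176 174 178 146  60  45  44  80 150 180 173 170 176]
122 [172 174 180 138  34  49  46 113 174 185 178 177 176]
123 [179 177 185 148  35  50  50 109 168 183 174 174 170]
124 [177 177 188 144  30  50  46 105 163 173 173 172 170]
125 [174 179 186 143  29  46  41 133 182 171 174 173 176]
126 [170 173 179 179 135  50 112 173 181 172 171 174 174]
127 [170 176 182 193 148  35 132 190 179 172 171 173 175]
128 [172 175 177 157  85  57 142 184 175 175 178 179 179]
129 [172 172 180 143  54  54 140 186 178 176 176 175 179]
130 [176 176 181 148  53 105 170 182 175 172 171 174 173]
131 [172 173 177 142  68 136 184 177 173 169 173 175 150]
132 [176 172 176 129  37 129 179 176 177 176 174 160 134]
133 [175 174 179 187 191 182 175 174 175 173 161 146 145]
134 [174 174 176 177 176 178 178 175 174 160 146 148 149]
```

```bash
python3 -m pendant '[[0,0,0,0,0,-8.5,0.01],[0,0,0,0,0,-8.5,0.01],[0,0,0,0,0,-8.5,0.01],[0,0,0,0,0,-8.5,0.01],[0,0,0,0,0,-8.5,0.01],[0,0,0,0,0,-8.5,0.01],[0,0,0,0,0,-8.5,0.01],[0,0,0,0,0,-8.5,0.01],[0,0,0,0,0,-8.5,0.01],[0,0,0,0,0,-8.5,0.01],[0,0,0,0,0,-5,0.01]]'>/dev/null; python3 -m pendant '[[0,0,0,0,0,-8.5,0.01],[0,0,0,0,0,-8.5,0.01],[0,0,0,0,0,-8.5,0.01],[0,0,0,0,0,-8.5,0.01],[0,0,0,0,0,-8.5,0.01],[0,0,0,0,0,-8.5,0.01],[0,0,0,0,0,-8.5,0.01],[0,0,0,0,0,-8.5,0.01],[0,0,0,0,0,-8.5,0.01],[0,0,0,0,0,-8.5,0.01],[0,0,0,0,0,-5,0.01],[0,0,0,0,0,0,0.01]]'>/dev/null;python3 -m pendant '[[0,0,0,0,0,0,0.01],[0,0,0,0,0,0,0.01]]'>/dev/null; python3 -c "
from tip import *
meas('l2.npy')"
```

```text
t 10.3 p [ 566.6 -207.3  260.1] yaw_y -72.03 zax [ 2.e-04  0.e+00 -1.e+00] F [-0.23 -0.17 -2.62] M [ 0.033 -0.012 -0.007] w 25.3 g 59.7 j [-0.08  0.35 -0.04 -0.   -1.18  1.97]
row 121 pred 359.14 meas 360.94 width 3.75
row 118 pred 359.33 meas 361.26 width 3.63
row 116 pred 359.52 meas 361.34 width 3.81
tip pred 358.29 129.85
117 [177 177 175 176 173 177 187 145  35  49  41 104 167]
118 [170 175 176 176 178 181 190 145  33  47  39 103 165]
119 [171 169 169 171 174 177 163 107  36  46  40 100 168]
120 [179 175 176 175 171 181 168 113  37  47  40 133 187]
121 [176 170 170 172 173 182 178 117  39  44  38 131 186]
122 [172 173 173 172 173 182 159  82  39  45  61 145 185]
123 [179 176 175 179 180 183 162  90  42  50  62 143 180]
124 [177 177 177 173 177 182 143  53  40  48  59 137 178]
125 [174 178 178 178 180 180 146  61  42  48  84 153 182]
126 [170 170 175 179 177 182 175 122  34  43 108 166 180]
127 [168 175 179 178 177 177 188 152  61  83 151 182 182]
128 [173 172 173 173 173 180 172 123  54 106 171 182 180]
129 [172 171 173 170 173 180 174 117  31 132 186 179 178]
130 [173 176 175 170 172 180 174 115  50 134 181 176 173]
131 [172 171 173 169 168 172 154  79  98 161 179 178 150]
132 [175 174 172 176 174 175 152  77 121 186 176 161 132]
133 [174 173 176 180 182 180 165 127 141 178 159 144 148]
134 [173 174 174 171 175 176 182 180 176 161 148 150 149]
```

The flip worked. Axis residual was −1.62 px before and +1.85 px after, so the driver is held ~4.3 mm along −tool x, and side-camera bias is only ~0.1 px. My earlier head ellipse was contaminated by the white pads (18 px instead of 15), so I'll refit it with a disc model.

Run:
```python
from m import *
from scipy.optimize import least_squares
np.set_printoptions(suppress=True,precision=3)
d=np.load("i0.npz")
a,b=proj("side",[[566.6,-207,165],[566.6+.951,-207+.309,165]]); print("px/mm az18",b-a)
res={}
for n,box in(("top",(232,194,258,220)),("side",(264,268,302,302))):
    g=cv2.cvtColor(d[n],7).astype(float); x0,y0,x1,y1=box; ys,xs=np.mgrid[y0:y1,x0:x1]; I=g[y0:y1,x0:x1].ravel()
    for z in(68,72,76):
        w=back(n,np.c_[xs.ravel(),ys.ravel()],z)[:,:2]; c0=np.array(back(n,[{"top":(244,206.5),"side":(281.8,284.2)}[n]],z)[0,:2])
        k0=np.hypot(*(w-c0).T)<19
        def model(v):
            q=w[k0]-v[:2]; r=np.hypot(*q.T); sn=np.abs(q@[-np.sin(v[5]),np.cos(v[5])]-v[7]); f=lambda t:1/(1+np.exp(-np.clip(t,-30,30)))
            return v[3]+v[2]*f((15-r)/v[4])-v[6]*f((v[8]-sn)/v[4])*f((15-r)/v[4])-I[k0]
        r=least_squares(model,[*c0,120,60,1.,np.radians(108.4),90,0,3.],loss="soft_l1",f_scale=15)
        print(n,z,r.x[:2],"slot az",np.degrees(r.x[5]),"w",r.x[4],"slot off",r.x[7],r.x[8],"cost",r.cost,"A",r.x[[2,3,6]], "px",proj(n,[[*r.x[:2],z]])[0]); res[n]=proj(n,[[*r.x[:2],z]])[0]
p,f=tri(res["top"],res["side"]); print("tri",p,f)
bt=(400.993,181.912);bs=(357.782,129.282); print("button top/side @148",back("top",[bt],148),back("side",[bs],148))
```

```text
px/mm az18 [-0.415 -0.067]
top 68 [505.698 188.403] slot az 108.34226629814684 w 1.4519665940039144 slot off 0.05901670599462446 2.9838752551578365 cost 3382.6255328193974 A [143.16   64.194 124.005] px [243.846 207.245]
top 72 [505.6   187.789] slot az 108.34086901737719 w 1.4410578083738046 slot off 0.0598816733886306 2.9619079390807994 cost 3212.1831977530733 A [143.299  63.444 123.365] px [243.846 207.245]
top 76 [505.502 187.174] slot az 108.3395554012733 w 1.431562877600099 slot off 0.060723659057528155 2.9392183210571927 cost 3052.8535295417205 A [143.514  62.651 122.808] px [243.846 207.244]
side 68 [505.39  187.814] slot az 108.30357258151574 w 0.6329864284684488 slot off -0.049680290452123556 2.5254626666981497 cost 22850.436704005617 A [119.648  39.221 123.843] px [281.808 283.946]
side 72 [503.833 189.256] slot az 108.31306831842944 w 0.6294527675758451 slot off -0.05754208921940446 2.5058237721859817 cost 22033.94418450621 A [121.749  36.719 123.347] px [281.815 283.94 ]
side 76 [502.271 190.694] slot az 108.32994371603004 w 0.6250620367571361 slot off -0.0709706864111512 2.4860105540885593 cost 21143.695911197905 A [123.211  34.759 122.744] px [281.825 283.933]
tri [505.358 188.088  68.549] [ 0.088  0.128 -0.114 -0.005]
button top/side @148 [[ 567.966 -206.471  148.   ]] [[ 569.092 -209.351  148.   ]]
```

Clean fit now: both cameras agree on the head at about (505.6, 187.9), top near z≈68.5–70, slot azimuth 108.33°. Driver offset is 4.18 mm along −tool x. Back to the jig.

```bash
cat >> h.py <<'E'
OFF=4.18
def drv(axis,tipz,yaw_y=-71.67):
    "go-to shift for the driver axis xy and tip height; also prints where the driver now is"
    s,m=st(); print("driver axis",np.round((s["position"]-OFF*m[:,0])[:2],2),"tip",round(s["position"][2]-111.4,2))
    y=np.degrees(np.arctan2(m[1,1],m[0,1])); turn=y-yaw_y
    a=np.radians(yaw_y); x=np.array([-np.sin(a),np.cos(a),0])*-1 if 0 else np.array([np.cos(a+np.pi/2),np.sin(a+np.pi/2),0])
    tgt=np.array([*axis,tipz+111.4])+OFF*x
    print("shift mm",np.round(m.T@(tgt-s["position"]),2),"turn cw",round(turn,2))
E
python3 -c "
from h import *
drv((505.6,187.9),95)"
```

```text
t 10.3 p [ 566.6 -207.3  260.1] yaw_y -72.03 zax [ 2.e-04  0.e+00 -1.e+00] F [-0.23 -0.17 -2.62] M [ 0.033 -0.012 -0.007] w 25.3 g 59.7 j [-0.08  0.35 -0.04 -0.   -1.18  1.97]
driver axis [ 562.63 -208.6 ] tip 148.73
shift mm [  68.07 -394.78   53.73] turn cw -0.36
```

```bash
python3 -m pendant '[[0.005,-0.025,0,0,0,-0.36,0.01],[0.007,-0.045,0,0,0,0,0.01],[0.008,-0.045,0,0,0,0,0.01],[0.008,-0.045,0,0,0,0,0.01],[0.008,-0.045,0,0,0,0,0.01],[0.008,-0.045,0,0,0,0,0.01],[0.008,-0.045,0,0,0,0,0.01],[0.008,-0.045,0.01,0,0,0,0.01],[0.005,-0.035,0.02,0,0,0,0.01],[0.003,-0.020,0.024,0,0,0,0.01],[0,0,0,0,0,0,0.01],[0,0,0,0,0,0,0.01]]'>/dev/null; python3 -m pendant '[[0,0,0,0,0,0,0.01],[0,0,0,0,0,0,0.01]]'>/dev/null; python3 -c "
from h import *
drv((505.6,187.9),82)"
```

```text
t 11.7 p [507.5 188.2 207.3] yaw_y -71.72 zax [ 0.002   0.0012 -1.    ] F [ 1.01  0.31 -0.7 ] M [-0.    -0.039 -0.028] w 25.3 g 59.6 j [ 0.65  0.28 -0.27  0.   -1.01  1.23]
driver axis [503.57 186.84] tip 95.85
shift mm [ 2.22 -0.37 13.86] turn cw -0.05
```

```bash
python3 -m pendant '[[0.0022,-0.0004,0.007,0,0,0,0.01],[0,0,0.007,0,0,0,0.01],[0,0,0,0,0,0,0.01],[0,0,0,0,0,0,0.01]]'>/dev/null; python3 -c "
from h import *
drv((505.6,187.9),76)"
```

```text
t 12.1 p [508.7 189.5 191.6] yaw_y -71.65 zax [-8.e-04 -7.e-04 -1.e+00] F [ 0.45  0.02 -3.27] M [-0.056  0.    -0.028] w 25.5 g 59.7 j [ 0.66  0.3  -0.29  0.   -0.98  1.24]
driver axis [504.73 188.19] tip 80.21
shift mm [0.74 0.55 4.21] turn cw 0.02
```

```bash
cat > f.py <<'E'
from h import *
s=arm.read_state(); m=R.from_quat(s["ee_rot"]).as_matrix(); a=(s["position"]-OFF*m[:,0]+m[:,2]*111.4)
print("t %.2f tip %s F %s M %s yaw %.2f tilt %.2fdeg"%(s["clock"],np.round(a,2),np.round(s["contact_force"],1),np.round(s["wrist_torque"],2),np.degrees(np.arctan2(m[1,1],m[0,1])),np.degrees(np.arccos(-m[2,2]))))
E
python3 -m pendant '[[0.0007,0.0005,0.004,0,0,0,0.01],[0,0,0,0,0,0,0.01]]'>/dev/null; python3 f.py
python3 -m pendant '[[0,0,0.0015,0,0,0,0.01],[0,0,0,0,0,0,0.01]]'>/dev/null; python3 f.py
python3 -m pendant '[[0,0,0.0015,0,0,0,0.01],[0,0,0,0,0,0,0.01]]'>/dev/null; python3 f.py
python3 -m pendant '[[0,0,0.0015,0,0,0,0.01],[0,0,0,0,0,0,0.01]]'>/dev/null; python3 f.py
```

```text
t 12.30 tip [505.38 188.1   76.15] F [-0.2  0.3 -2.8] M [-0.03  0.05 -0.03] yaw -71.65 tilt 0.05deg
t 12.50 tip [505.5  188.26  74.98] F [ 0.3 -0.3 -1.7] M [0.03 0.01 0.04] yaw -71.63 tilt 0.02deg
t 12.70 tip [505.5  188.26  73.47] F [-0.1  0.  -1.7] M [-0.03  0.02 -0.01] yaw -71.63 tilt 0.02deg
t 12.90 tip [505.45 188.17  71.93] F [ 0.3  0.5 -1.5] M [-0.03  0.03  0.02] yaw -71.64 tilt 0.02deg
```

```bash
python3 -m pendant '[[0,0,0.001,0,0,0,0.01],[0,0,0,0,0,0,0.01]]'>/dev/null; python3 f.py
python3 -m pendant '[[0,0,0.001,0,0,0,0.01],[0,0,0,0,0,0,0.01]]'>/dev/null; python3 f.py
python3 -m pendant '[[0,0,0.001,0,0,0,0.01],[0,0,0,0,0,0,0.01]]'>/dev/null; python3 f.py
python3 -m pendant '[[0,0,0.001,0,0,0,0.01],[0,0,0,0,0,0,0.01]]'>/dev/null; python3 f.py
python3 -m pendant '[[0,0,0.001,0,0,0,0.01],[0,0,0,0,0,0,0.01]]'>/dev/null; python3 f.py
```

```text
t 13.10 tip [505.55 188.22  71.02] F [ 0.4  1.  -1.5] M [-0.04 -0.09  0.02] yaw -71.64 tilt 0.01deg
t 13.30 tip [505.52 188.22  70.01] F [-0.9  0.6 -0.9] M [ 0.01 -0.05  0.02] yaw -71.64 tilt 0.02deg
t 13.50 tip [505.53 188.21  69.  ] F [-0.7 -0.4 -0.7] M [-0.   -0.03 -0.01] yaw -71.64 tilt 0.01deg
t 13.70 tip [505.53 188.22  68.02] F [-0.1  0.5 -1.9] M [ 0.02 -0.02 -0.  ] yaw -71.64 tilt 0.01deg
t 13.90 tip [505.53 188.2   66.99] F [-0.5 -0.6 -2.7] M [0.03 0.01 0.03] yaw -71.64 tilt 0.02deg
```

```bash
python3 -m pendant '[[0,0,0.001,0,0,0,0.01],[0,0,0,0,0,0,0.01]]'>/dev/null; python3 f.py
python3 -m pendant '[[0,0,0.001,0,0,0,0.01],[0,0,0,0,0,0,0.01]]'>/dev/null; python3 f.py
python3 -m pendant '[[0,0,0.001,0,0,0,0.01],[0,0,0,0,0,0,0.01]]'>/dev/null; python3 f.py
python3 -m pendant '[[0,0,0.001,0,0,0,0.01],[0,0,0,0,0,0,0.01]]'>/dev/null; python3 f.py
python3 -m pendant '[[0,0,0,0,0,0,0.01]]'>/dev/null; python3 f.py
python3 -m pendant '[[0,0,0,0,0,0,0.01]]'>/dev/null; python3 f.py
```

```text
t 14.10 tip [505.52 188.21  65.95] F [ 0.5 -0.3 -2.7] M [-0.03  0.02  0.04] yaw -71.64 tilt 0.02deg
t 14.30 tip [505.76 188.33  65.17] F [-0.6 -0.1 -0.4] M [ 0.07  0.07 -0.03] yaw -71.63 tilt 0.01deg
t 14.50 tip [505.79 188.34  64.26] F [ 0.1 -0.3 -0.7] M [ 0.01  0.05 -0.03] yaw -71.63 tilt 0.02deg
t 14.70 tip [505.78 188.34  63.25] F [-0.6 -0.2  0.3] M [0.05 0.15 0.02] yaw -71.63 tilt 0.02deg
t 14.80 tip [505.77 188.34  63.29] F [ 0.3 -0.1 -0.2] M [ 0.03  0.07 -0.03] yaw -71.63 tilt 0.02deg
t 14.90 tip [505.76 188.34  63.27] F [-1.2 -0.7 -0.3] M [ 0.    0.06 -0.01] yaw -71.63 tilt 0.02deg
```

Contact began at tip z≈65 and rises gently (about +1.6 N now). That is ~5 mm below the imaged head top (~69.5–70), so the blade appears to have dropped into the slot. I'll confirm by feeling for the slot walls sideways, which also centres it across the slot.

```bash
python3 -m pendant '[[0,0,-0.0005,0,0,0,0.01],[0.0005,0,0,0,0,0,0.01],[0,0,0,0,0,0,0.01]]'>/dev/null; python3 f.py
python3 -m pendant '[[0.0005,0,0,0,0,0,0.01],[0,0,0,0,0,0,0.01]]'>/dev/null; python3 f.py
python3 -m pendant '[[0.0005,0,0,0,0,0,0.01],[0,0,0,0,0,0,0.01]]'>/dev/null; python3 f.py
python3 -m pendant '[[0.0005,0,0,0,0,0,0.01],[0,0,0,0,0,0,0.01]]'>/dev/null; python3 f.py
python3 -m pendant '[[0.0005,0,0,0,0,0,0.01],[0,0,0,0,0,0,0.01]]'>/dev/null; python3 f.py
```

```text
t 15.20 tip [505.86 188.33  63.52] F [-0.1 -0.1  0.2] M [ 0.06  0.26 -0.03] yaw -71.64 tilt 0.03deg
t 15.40 tip [506.04 188.39  63.41] F [-1.7  0.3  0.2] M [ 0.06  0.59 -0.01] yaw -71.64 tilt 0.07deg
t 15.60 tip [506.23 188.37  63.3 ] F [-2.3 -0.6  0.3] M [0.04 1.01 0.03] yaw -71.65 tilt 0.11deg
t 15.80 tip [506.46 188.45  63.2 ] F [-4.5 -0.2  0.8] M [ 0.05  1.52 -0.02] yaw -71.65 tilt 0.14deg
t 16.00 tip [506.68 188.46  63.12] F [-4.9  0.4  0.7] M [ 0.04  1.94 -0.03] yaw -71.65 tilt 0.17deg
```

```bash
python3 -m pendant '[[-0.0015,0,0,0,0,0,0.01],[-0.0015,0,0,0,0,0,0.01],[0,0,0,0,0,0,0.01]]'>/dev/null; python3 f.py
python3 -m pendant '[[-0.0005,0,0,0,0,0,0.01],[0,0,0,0,0,0,0.01]]'>/dev/null; python3 f.py
python3 -m pendant '[[-0.0005,0,0,0,0,0,0.01],[0,0,0,0,0,0,0.01]]'>/dev/null; python3 f.py
python3 -m pendant '[[-0.0005,0,0,0,0,0,0.01],[0,0,0,0,0,0,0.01]]'>/dev/null; python3 f.py
python3 -m pendant '[[-0.0005,0,0,0,0,0,0.01],[0,0,0,0,0,0,0.01]]'>/dev/null; python3 f.py
python3 -m pendant '[[-0.0005,0,0,0,0,0,0.01],[0,0,0,0,0,0,0.01]]'>/dev/null; python3 f.py
python3 -m pendant '[[-0.0005,0,0,0,0,0,0.01],[0,0,0,0,0,0,0.01]]'>/dev/null; python3 f.py
```

```text
t 16.30 tip [506.11 188.42  64.1 ] F [-2.3 -0.1 -0.3] M [-0.11  0.56  0.01] yaw -71.62 tilt 0.14deg
t 16.50 tip [505.83 188.39  64.09] F [ 0.4  0.2 -0.1] M [-0.12  0.05 -0.05] yaw -71.62 tilt 0.14deg
t 16.70 tip [505.3  188.34  64.06] F [ 1.1 -0.4 -0.4] M [-0.01 -0.23  0.03] yaw -71.62 tilt 0.15deg
t 16.90 tip [504.23 188.02  63.87] F [ 0.4  0.6 -0.1] M [ 0.18 -0.36 -0.01] yaw -71.63 tilt 0.08deg
t 17.10 tip [503.39 187.67  63.74] F [ 0.4  0.1 -0.4] M [ 0.18 -0.23  0.01] yaw -71.63 tilt 0.03deg
t 17.30 tip [502.97 187.48  63.74] F [ 1.3  0.5 -0.9] M [ 0.15 -0.33  0.02] yaw -71.63 tilt 0.03deg
t 17.50 tip [502.8  187.44  63.85] F [ 1.4 -0.1 -0.5] M [ 0.24 -0.67 -0.05] yaw -71.63 tilt 0.07deg
```

Wall felt at x≈505.85 on one side and 502.9 on the other. That's a free span of 3 mm, exactly slot 6 minus blade 3, so the blade is in the slot and the slot centre is at about (504.3, 188.3). Centring there before turning.

```bash
cat >> f.py <<'E'
e=np.array([504.22,188.44])-a[:2]; print("   to centre: tool x %.2f y %.2f"%(e@m[:2,0],e@m[:2,1]))
E
python3 -m pendant '[[0.0012,-0.0005,0,0,0,0,0.01],[0,0,0,0,0,0,0.01],[0,0,0,0,0,0,0.01]]'>/dev/null; python3 f.py
python3 -m pendant '[[0.0006,0,0,0,0,0,0.01],[0,0,0,0,0,0,0.01],[0,0,0,0,0,0,0.01]]'>/dev/null; python3 f.py
```

```text
t 17.80 tip [502.99 187.61  63.47] F [ 0.8 -0.2  0.5] M [-0.35 -0.36 -0.01] yaw -71.64 tilt 0.06deg
   to centre: tool x 1.43 y -0.40
t 18.10 tip [503.23 187.8   63.38] F [-0.5 -0.6 -0.1] M [-0.35  0.13  0.01] yaw -71.65 tilt 0.09deg
   to centre: tool x 1.14 y -0.30
```

```bash
python3 -m pendant '[[0,0,-0.001,0,0,0,0.01],[0.0005,0,0,0,0,0,0.01],[0,0,0,0,0,0,0.01]]'>/dev/null; python3 f.py
python3 -m pendant '[[0.0005,0,0,0,0,0,0.01],[0,0,0,0,0,0,0.01]]'>/dev/null; python3 f.py
```

```text
t 18.40 tip [504.08 188.44  64.45] F [-0.3 -0.3 -0.8] M [-0.11  0.19  0.02] yaw -71.64 tilt 0.03deg
   to centre: tool x 0.13 y 0.05
t 18.60 tip [504.76 188.63  64.53] F [-0.1  0.  -1.3] M [ 0.04  0.26 -0.08] yaw -71.64 tilt 0.01deg
   to centre: tool x -0.57 y 0.01
```

```bash
python3 -m pendant '[[-0.0006,0,0,0,0,0,0.01],[0,0,0.0003,0,0,0,0.01],[0,0,0,0,0,0,0.01]]'>/dev/null; python3 f.py
python3 -m pendant '[[0,0,0,0,0,0,0.01],[0,0,0,0,0,0,0.01]]'>/dev/null; python3 f.py
```

```text
t 18.90 tip [504.59 188.56  64.47] F [0.5 0.9 0.3] M [ 0.1  -0.15 -0.01] yaw -71.63 tilt 0.05deg
   to centre: tool x -0.39 y -0.01
t 19.10 tip [504.55 188.55  64.48] F [ 1.1  1.  -0.4] M [ 0.13 -0.14 -0.02] yaw -71.63 tilt 0.05deg
   to centre: tool x -0.35 y 0.00
```

Centred to ~0.35 mm, upright to 0.05°, pressing ~1.5 N. Starting clockwise turn about the driver's own axis, watching the twist and centring.

```bash
python3 -m pendant '[[-0.0003,0.00022,0,0,0,3,0.01],[0,0,0,0,0,0,0.01]]'>/dev/null; python3 f.py
python3 -m pendant '[[0,0.00022,0,0,0,3,0.01],[0,0,0,0,0,0,0.01]]'>/dev/null; python3 f.py
python3 -m pendant '[[0,0.00022,0.0001,0,0,3,0.01],[0,0,0,0,0,0,0.01]]'>/dev/null; python3 f.py
python3 -m pendant '[[0,0.00022,0.0001,0,0,3,0.01],[0,0,0,0,0,0,0.01]]'>/dev/null; python3 f.py
```

```text
t 19.30 tip [504.14 188.35  64.44] F [-0.2  0.5 -0.1] M [ 0.07 -0.12  0.  ] yaw -74.64 tilt 0.03deg
   to centre: tool x 0.10 y -0.07
t 19.50 tip [503.97 188.24  64.35] F [0.9 0.9 0.2] M [ 0.11 -0.04 -0.01] yaw -77.58 tilt 0.00deg
   to centre: tool x 0.28 y -0.14
t 19.70 tip [504.19 188.27  64.32] F [ 1.1 -0.5 -1.1] M [ 0.02 -0.27  0.02] yaw -80.54 tilt 0.02deg
   to centre: tool x 0.05 y -0.16
t 19.90 tip [504.2  188.31  64.24] F [ 0.8 -0.2 -2. ] M [-0.01 -0.28  0.05] yaw -83.51 tilt 0.03deg
   to centre: tool x 0.03 y -0.12
```

```bash
python3 -m pendant '[[0,0.00029,0.0005,0,0,4,0.01],[0,0,0,0,0,0,0.01]]'>/dev/null; python3 f.py
python3 -m pendant '[[0,0.00029,0.0001,0,0,4,0.01],[0,0,0,0,0,0,0.01]]'>/dev/null; python3 f.py
python3 -m pendant '[[0,0.00029,0.0001,0,0,4,0.01],[0,0,0,0,0,0,0.01]]'>/dev/null; python3 f.py
python3 -m pendant '[[0,0.00029,0.0001,0,0,4,0.01],[0,0,0,0,0,0,0.01]]'>/dev/null; python3 f.py
```

```text
t 20.10 tip [504.22 188.32  63.76] F [ 0.2 -0.2  0.3] M [ 0.02 -0.31  0.07] yaw -87.50 tilt 0.03deg
   to centre: tool x 0.01 y -0.12
t 20.30 tip [504.21 188.33  63.67] F [ 0.6  0.3 -0. ] M [ 0.05 -0.35  0.04] yaw -91.48 tilt 0.03deg
   to centre: tool x 0.01 y -0.11
t 20.50 tip [504.21 188.36  63.56] F [ 0.7 -0.2 -1.1] M [ 0.04 -0.32 -0.  ] yaw -95.47 tilt 0.03deg
   to centre: tool x -0.00 y -0.08
t 20.70 tip [504.23 188.39  63.48] F [0.5 0.6 0.4] M [ 0.09 -0.39  0.06] yaw -99.46 tilt 0.03deg
   to centre: tool x -0.02 y -0.05
```

```bash
python3 -m pendant '[[0,0.00029,0.0001,0,0,4,0.01],[0,0.00029,0.0001,0,0,4,0.01],[0,0,0,0,0,0,0.01]]'>/dev/null; python3 f.py
python3 -m pendant '[[0,0.00029,0.0001,0,0,4,0.01],[0,0.00029,0.0001,0,0,4,0.01],[0,0,0,0,0,0,0.01]]'>/dev/null; python3 f.py
python3 -m pendant '[[0,0.00029,0.0001,0,0,4,0.01],[0,0.00029,0.0001,0,0,4,0.01],[0,0,0,0,0,0,0.01]]'>/dev/null; python3 f.py
```

```text
t 21.00 tip [504.25 188.4   63.26] F [0.3 0.4 0.2] M [ 0.1  -0.41  0.06] yaw -107.45 tilt 0.03deg
   to centre: tool x -0.04 y -0.03
t 21.30 tip [504.28 188.39  63.05] F [ 1.4  1.  -0.1] M [ 0.15 -0.45  0.01] yaw -115.44 tilt 0.03deg
   to centre: tool x -0.08 y -0.02
t 21.60 tip [504.32 188.41  62.88] F [1.7 0.2 0.7] M [ 0.17 -0.54  0.01] yaw -123.43 tilt 0.04deg
   to centre: tool x -0.10 y 0.03
```

```bash
python3 -m pendant '[[0.0002,0.0002,0.0001,0,0,4,0.01],[0,0.00029,0,0,0,4,0.01],[0,0,0,0,0,0,0.01]]'>/dev/null; python3 f.py
python3 -m pendant '[[0,0.00029,0,0,0,4,0.01],[0,0.00036,0,0,0,5,0.01],[0,0,0,0,0,0,0.01]]'>/dev/null; python3 f.py
```

```text
t 21.90 tip [504.43 188.39  62.73] F [0.3 0.6 0.1] M [ 0.27 -0.41  0.03] yaw -131.43 tilt 0.03deg
   to centre: tool x -0.19 y 0.10
t 22.20 tip [504.47 188.38  62.71] F [ 2.3  0.5 -0.5] M [ 0.33 -0.41  0.04] yaw -140.43 tilt 0.03deg
   to centre: tool x -0.21 y 0.15
```

```bash
python3 -m pendant '[[0,-0.00031,0,0,0,-4.25,0.01],[0,-0.00031,0,0,0,-4.25,0.01],[0,0,0,0,0,0,0.01]]'>/dev/null; python3 f.py
python3 -m pendant '[[0,0,-0.002,0,0,0,0.01],[0,0,-0.004,0,0,0,0.01],[0,0,-0.006,0,0,0,0.01],[0,0,-0.01,0,0,0,0.01],[0,0,-0.02,0,0,0,0.01],[0,0,-0.02,0,0,0,0.01],[0,0,-0.02,0,0,0,0.01],[0,0,0,0,0,0,0.01]]'>/dev/null; python3 f.py
python3 -c "
from h import *
shift([566.6,-207,260],-72)"
```

```text
t 22.50 tip [503.73 187.77  62.4 ] F [-0.3  0.4 -0.4] M [ 0.07 -0.05  0.01] yaw -131.94 tilt 0.09deg
   to centre: tool x -0.09 y -0.83
t 23.30 tip [506.58 189.32 148.44] F [ 1.   0.2 -1.8] M [ 0.04 -0.04 -0.  ] yaw -132.10 tilt 0.44deg
   to centre: tool x -1.16 y 2.24
t 23.3 p [508.9 186.1 259.9] yaw_y -132.1 zax [ 0.0067  0.0037 -1.    ] F [ 0.96  0.18 -1.76] M [ 0.039 -0.039 -0.004] w 25.2 g 59.9 j [ 0.65  0.24 -0.2   0.   -1.13  0.18]
shift mm [306.3 253.   -1.2] turn cw -60.1
```

```bash
python3 -m pendant '[[0.016,0.013,0,0,0,0,0.01],[0.034,0.028,0,0,0,0,0.01],[0.034,0.028,0,0,0,0,0.01],[0.034,0.028,0,0,0,0,0.01],[0.034,0.028,0,0,0,0,0.01],[0.034,0.028,0,0,0,0,0.01],[0.034,0.028,0,0,0,0,0.01],[0.034,0.028,0,0,0,0,0.01],[0.034,0.028,0,0,0,0,0.01],[0.018,0.016,0,0,0,0,0.01],[0,0,0,0,0,0,0.01]]'>/dev/null
python3 -m pendant '[[0,0,0,0,0,-8.5,0.01],[0,0,0,0,0,-8.5,0.01],[0,0,0,0,0,-8.5,0.01],[0,0,0,0,0,-8.5,0.01],[0,0,0,0,0,-8.5,0.01],[0,0,0,0,0,-8.5,0.01],[0,0,0,0,0,-8.5,0.01],[0,0,0,0,0,-0.6,0.01],[0,0,0,0,0,0,0.01],[0,0,0,0,0,0,0.01]]'>/dev/null
python3 - <<'E'
from m import *
from scipy.optimize import least_squares
np.set_printoptions(suppress=True,precision=2)
I={n:arm.get_image(n)["image"] for n in CAM}; np.savez("i2.npz",**I)
for n,box in(("top",(232,194,258,220)),("side",(264,268,302,302))):
    g=cv2.cvtColor(I[n],7).astype(float); x0,y0,x1,y1=box; ys,xs=np.mgrid[y0:y1,x0:x1]; Iv=g[y0:y1,x0:x1].ravel(); z=70
    w=back(n,np.c_[xs.ravel(),ys.ravel()],z)[:,:2]; c0=back(n,[{"top":(244,207),"side":(281.8,284)}[n]],z)[0,:2]; k0=np.hypot(*(w-c0).T)<19
    def model(v):
        q=w[k0]-v[:2]; r=np.hypot(*q.T); sn=np.abs(q@[-np.sin(v[5]),np.cos(v[5])]-v[7]); f=lambda t:1/(1+np.exp(-np.clip(t,-30,30)))
        return v[3]+v[2]*f((15-r)/v[4])-v[6]*f((v[8]-sn)/v[4])*f((15-r)/v[4])-Iv[k0]
    for a0 in(40,55,100):
        r=least_squares(model,[*c0,120,60,1.,np.radians(a0),90,0,3.],loss="soft_l1",f_scale=15); print(n,r.x[:2],"slot az",np.degrees(r.x[5]),"off,w",r.x[7:],"cost",r.cost,"A",r.x[[2,3,6]])
import h; h.drv((569.3,-207.9),149,-72)
E
```

```text
top [505.52 188.09] slot az 48.84467919007962 off,w [0.03 2.93] cost 4036.462679972264 A [175.98  52.27 162.65]
top [505.52 188.09] slot az 48.844670852401144 off,w [0.03 2.93] cost 4036.462678937607 A [175.98  52.27 162.65]
top [505.52 188.09] slot az 48.84467997968596 off,w [0.03 2.93] cost 4036.4626800914234 A [175.98  52.27 162.65]
side [504.23 188.75] slot az 49.623667687374045 off,w [0.08 2.83] cost 18759.343823251147 A [120.08  44.58 122.14]
side [504.23 188.75] slot az 49.62367790588147 off,w [0.08 2.83] cost 18759.343825883825 A [120.08  44.58 122.14]
side [504.23 188.77] slot az 96.14564658073697 off,w [-1.96 -0.31] cost 75929.47721548931 A [109.92  45.25 -22.33]
t 25.5 p [ 564.6 -207.4  255.9] yaw_y -72.1 zax [-0.  0. -1.] F [-0.01 -0.13 -0.92] M [ 0.04 -0.05 -0.03] w 25.1 g 59.8 j [-0.08  0.35 -0.05 -0.   -1.17  1.97]
driver axis [ 560.59 -208.66] tip 144.53
shift mm [ 8.52  1.94 -4.47] turn cw -0.1
```

The slot now lies at about 49°, so the screw turned about 59.3° (1.03 rad) as wanted. Now returning the driver. First a quick check of the hole's position against where the driver came out.

Run:
```python
from m import *
np.set_printoptions(suppress=True,precision=2)
print("eye",back("side",[(356.4-.4,153.7-.4)],75))
for f in("lift.npy","l1.npy","l2.npy"):
    im=np.load(f); g=cv2.cvtColor(im,7); sub=g[144:163,345:369]
    m=(cv2.resize(sub,None,fx=8,fy=8,interpolation=2)<85).astype(np.uint8); n,l,st,c=cv2.connectedComponentsWithStats(m)
    k=l[int((153.3-144)*8),int((356-345)*8)]; h=cv2.convexHull(np.argwhere(l==k)[:,::-1].astype(np.int32)); e=cv2.fitEllipse(h)
    b=(np.array([e[0]])+.5)/8-.5+[345,144]; print(b,np.array(e[1])/8,back("side",b,75), "expected axis px",proj("side",[[569.28,-207.9,75]]))
```

```text
eye [[ 566.11 -205.41   75.  ]]
[[355.65 153.66]] [6.52 9.9 ] [[ 566.19 -203.74   75.  ]] expected axis px [[355.4  152.29]]
[[364.66 155.38]] [14.06 27.2 ] [[ 543.78 -210.53   75.  ]] expected axis px [[355.4  152.29]]
[[355.68 153.66]] [6.44 9.99] [[ 566.11 -203.79   75.  ]] expected axis px [[355.4  152.29]]
```

```bash
python3 -m pendant '[[0.0085,0.0019,0,0,0,-0.1,0.01],[0,0,0.01,0,0,0,0.01],[0,0,0.02,0,0,0,0.01],[0,0,0.02,0,0,0,0.01],[0,0,0,0,0,0,0.01],[0,0,0,0,0,0,0.01]]'>/dev/null; python3 -c "
import h; h.drv((569.3,-207.9),80,-72)"
```

```text
t 26.1 p [ 573.4 -206.9  205.7] yaw_y -71.93 zax [-1.1e-03 -4.0e-04 -1.0e+00] F [ 0.6  -0.52 -1.56] M [ 0.02  -0.014 -0.063] w 25.2 g 59.8 j [-0.08  0.4  -0.1   0.   -1.07  1.97]
driver axis [ 569.42 -208.2 ] tip 94.26
shift mm [-1.000e-02 -3.200e-01  1.426e+01] turn cw 0.07
```

Run:
```python
from m import *
np.set_printoptions(suppress=True,precision=1)
d=np.load("i0.npz")["top"].astype(float); i2=np.load("i2.npz")
# wood mask in the top view: saturated orange; top face only (brightest) 
b=(376,166,456,206); u=cv2.resize(d[b[1]:b[3],b[0]:b[2]],None,fx=8,fy=8,interpolation=2); m=((u[...,0]-u[...,2])>45)&(u[...,0]>150)
n,l,s,c=cv2.connectedComponentsWithStats(m.astype(np.uint8)); k=1+np.argmax(s[1:,4]); pts=np.argwhere(l==k)[:,::-1]
w=back("top",topx(pts,b),75)[:,:2]; r=cv2.minAreaRect(w.astype(np.float32)); print(r)
box=cv2.boxPoints(r); c=np.array(r[0]); e=[box[1]-box[0],box[2]-box[1]]; L=max(e,key=np.linalg.norm); L=L/np.linalg.norm(L); print("holes",c+50*L,c-50*L)
```

```text
((565.7366333007812, -256.5019226074219), (169.70176696777344, 60.5168342590332), 87.23252868652344)
holes [ 568.2 -206.6] [ 563.3 -306.4]
```

The stand's top face measures 169.7×60.5 mm (true 170×60), with the hole at (568.2,−206.6), within ~1.5 mm of where the driver came out. Inserting.

```bash
python3 -m pendant '[[-0.0002,-0.0005,0.01,0,0,0,0.01],[0,0,0.008,0,0,0,0.01],[0,0,0.004,0,0,0,0.01],[0,0,0.004,0,0,0,0.01],[0,0,0,0,0,0,0.01]]'>/dev/null; python3 f.py | head -1; python3 -m pendant '[[0,0,0.005,0,0,0,0.01],[0,0,0.005,0,0,0,0.01],[0,0,0.005,0,0,0,0.01],[0,0,0,0,0,0,0.01]]'>/dev/null; python3 f.py|head -1
```

```text
t 26.60 tip [ 568.59 -207.57   68.03] F [-0.1 -0.1 -1.9] M [ 0.04 -0.02  0.02] yaw -71.94 tilt 0.06deg
t 27.00 tip [ 568.15 -207.46   52.55] F [-0.2  0.1 -2.5] M [ 0.02  0.   -0.06] yaw -71.95 tilt 0.12deg
```

```bash
python3 -m pendant '[[0.0005,0,0.008,0,0,0,0.01],[0,0,0.008,0,0,0,0.01],[0,0,0.008,0,0,0,0.01],[0,0,0.006,0,0,0,0.01],[0,0,0,0,0,0,0.01]]'>/dev/null; python3 f.py | head -1; python3 -m pendant '[[0,0,0.004,0,0,0,0.01],[0,0,0.004,0,0,0,0.01],[0,0,0,0,0,0,0.01]]'>/dev/null; python3 f.py|head -1;  python3 -m pendant '[[0,0,0.001,0,0,0,0.01],[0,0,0.001,0,0,0,0.01],[0,0,0,0,0,0,0.01]]'>/dev/null; python3 f.py|head -1
```

```text
t 27.50 tip [ 568.41 -207.28   22.17] F [ 0.5  0.7 -2. ] M [0.03 0.02 0.  ] yaw -71.95 tilt 0.16deg
t 27.80 tip [ 569.05 -207.33   15.08] F [ 0.   0.1 -2.7] M [ 0.02 -0.    0.03] yaw -71.95 tilt 0.06deg
t 28.10 tip [ 569.48 -207.45   13.65] F [ 0.5 -0.7 -2.3] M [ 0.01 -0.05 -0.04] yaw -71.93 tilt 0.00deg
```

```bash
python3 -m pendant '[[0,0,0.001,0,0,0,0.01],[0,0,0.001,0,0,0,0.01],[0,0,0,0,0,0,0.01]]'>/dev/null; python3 f.py | head -1; python3 -m pendant '[[0,0,0.001,0,0,0,0.01],[0,0,0,0,0,0,0.01]]'>/dev/null; python3 f.py|head -1;  python3 -m pendant '[[0,0,0.001,0,0,0,0.01],[0,0,0,0,0,0,0.01]]'>/dev/null; python3 f.py|head -1;  python3 -m pendant '[[0,0,0.001,0,0,0,0.01],[0,0,0,0,0,0,0.01]]'>/dev/null; python3 f.py|head -1
```

```text
t 28.40 tip [ 569.32 -207.42   11.48] F [-0.2  0.1 -2.7] M [ 0.02 -0.05  0.04] yaw -71.94 tilt 0.02deg
t 28.60 tip [ 569.35 -207.45   10.5 ] F [ 0.8  1.  -1.5] M [-0.05  0.05 -0.04] yaw -71.94 tilt 0.02deg
t 28.80 tip [ 569.6  -207.52   10.02] F [-1.2  0.2  0.5] M [ 0.06  0.22 -0.01] yaw -71.93 tilt 0.02deg
t 29.00 tip [ 569.68 -207.53   10.02] F [-1.4  1.6  6.3] M [ 0.49  0.73 -0.06] yaw -71.91 tilt 0.04deg
```

The flange is on the stand (tip 10.0 mm, +8 N reaction). Easing off, releasing and retreating straight up.

```bash
python3 -m pendant '[[0,0,-0.001,0,0,0,0.01],[0,0,0,0,0,0,0.03],[0,0,0,0,0,0,0.04],[0,0,0,0,0,0,0.05],[0,0,0,0,0,0,0.05],[0,0,0,0,0,0,0.05],[0,0,0,0,0,0,0.05]]'; python3 -m pendant '[[0,0,-0.005,0,0,0,0.05],[0,0,-0.01,0,0,0,0.05],[0,0,-0.015,0,0,0,0.05],[0,0,-0.02,0,0,0,0.05],[0,0,-0.03,0,0,0,0.05],[0,0,-0.03,0,0,0,0.05],[0,0,-0.03,0,0,0,0.05],[0,0,0,0,0,0,0.05]]'
```

```text
clock: 29.7
position: [573.5, -206.2, 121.0]
ee_rot: [0.988, 0.157, -0.0, 0.0]
contact_force: [-0.1, -0.1, -0.9]
gripper_width: 49.9
grasp_force: 0.0
clock: 30.5
position: [575.7, -206.9, 267.7]
ee_rot: [0.988, 0.157, 0.005, 0.002]
contact_force: [0.7, -0.4, -0.1]
gripper_width: 49.9
grasp_force: 0.0
```

```bash
python3 -m pendant '[[0,0.02,0,0,0,0,0.05],[0,0.04,0,0,0,0,0.05],[0,0.04,0,0,0,0,0.05],[-0.02,0.04,0,0,0,0,0.05],[-0.02,0.04,0,0,0,0,0.05],[-0.02,0.04,0,0,0,0,0.05],[-0.02,0.04,0,0,0,0,0.05],[-0.02,0.04,0,0,0,0,0.05],[-0.02,0.03,0,0,0,0,0.05],[-0.01,0.02,0,0,0,0,0.05],[0,0,0,0,0,0,0.05],[0,0,0,0,0,0,0.05]]'>/dev/null
python3 - <<'E'
from m import *
np.set_printoptions(suppress=True,precision=2)
st(); I={n:arm.get_image(n)["image"] for n in CAM}; np.savez("i3.npz",**I); d0=np.load("i0.npz")
T=cv2.cvtColor(I["top"],7);S=cv2.cvtColor(I["side"],7)
hb,_=hull(T,(388,170,412,198),130,5.2,(401,182)); e=cv2.fitEllipse(hb); hs,_=hull(S,(345,120,372,142),100,6,(358,131)); es=cv2.fitEllipse(hs)
print("button",e[0],es[0],tri(e[0],es[0])[0],"before (401.0,181.9) (357.8,129.3)")
for n in CAM:
    D=np.abs(I[n].astype(int)-d0[n]).max(2)
    for nm,p in dict(stand_nut=(563,-306,110),tin=None,motor=None,cell=None).items():
        q={"tin":{"top":(312,163),"side":(287,214)},"motor":{"top":(315,199),"side":(322,231)},"cell":{"top":(323,225),"side":(355,239)}}.get(nm,{}).get(n) or proj(n,[p])[0]
        x,y=map(int,np.round(q)); print(n,nm,(x,y),"diff max/mean",D[y-9:y+10,x-9:x+10].max(),round(D[y-9:y+10,x-9:x+10].mean(),1))
E
```

```text
t 31.7 p [ 557.9 -579.5  260.3] yaw_y -72.0 zax [-0.  0. -1.] F [-0.18 -0.01 -0.21] M [ 0.04  0.02 -0.03] w 50.1 g 0.0 j [-0.6   0.72  0.59 -0.   -1.44  2.49]
button (401.3313903808594, 180.8043975830078) (358.3807373046875, 129.85366821289062) [ 568.98 -208.34  147.19] before (401.0,181.9) (357.8,129.3)
top stand_nut (438, 185) diff max/mean 35 7.8
top tin (312, 163) diff max/mean 6 4.0
top motor (315, 199) diff max/mean 6 4.6
top cell (323, 225) diff max/mean 40 14.4
side stand_nut (377, 122) diff max/mean 38 9.0
side tin (287, 214) diff max/mean 10 3.8
side motor (322, 231) diff max/mean 9 4.2
side cell (355, 239) diff max/mean 33 12.1
```

The driver is seated (button at z≈147, upright over the hole), and tin and motor are unchanged. The differences at the cell and nut driver are uniform and small, consistent with the arm's shadow having moved. Handing in.

```bash
python3 -c "
from bench import arm
print(arm.job_done())"
```

```text
the job is handed in; nothing more can be done
None
```

The job is handed in at about 32 s: the driver was felt into the slot with a light press (about 1.5 N), turned the screw about 59° clockwise and is back upright, fully down in its hole; the white look-alike toppled early on, with no contact registered from the arm.

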